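# Free the wax-stuck mould and clear the cold plate

## Robot

A 6-joint arm with a two-finger parallel gripper is mounted at the origin on the work surface. World frame = base frame: x ahead of the robot, y to its left, z up, the work surface at z = 0. Lengths are in mm, angles in rad, forces in N, time in s.
With the tool pointing down it reaches from about 350 to 925 mm from the base axis. Payload 6.4 kg.
Tool frame: the origin (TCP) lies at the very end of the fingers, on their centre line; the grasp point (between the pads) lies 19 mm behind it; z points along the fingers, y is the direction in which the jaws open and shut (so a half turn about z gives the same grasp; the last joint's range is limited). The gripper opens to 94 mm and grips with 3 to 60 N. Pads are 16 mm wide; open, the fingers measure 119 mm over their backs; the gripper's body (75 mm by 177 mm) begins 78 mm behind the grasp point.
Start: joints at [-1.437, 0.245, 1.558, -0, 1.339, -0.174], TCP at [196.931, -619.461, 205.455] pointing down, gripper open.
Joint ranges: [-3.13, 3.13], [-1.02, 2.26], [0.13, 2.54], [-0.95, 4.09], [0.21, 2.88], [-2.74, 2.74]. Speed limits (rad/s): [2.57, 2.57, 3.14, 3.14, 3.14, 3.14].

## Interface

Orientations are given as a unit quaternion [w, x, y, z].
In Python, from workcell import read_state, get_image, finish_job, search_frame, trace, place_of gives the robot as it stands.
- The arm moves only by the tool carry_out, never from a script. Its argument "motion" is a list of rows, each a list of 2 entries, a list of its own where there are three numbers: the shift along the tool's x, y, z in mm, then the turn about the tool's z in rad. In form: [[[dx, dy, dz], twist], ...]. A call has 1 to 8 rows; each row is the pose to reach, as a shift and turn from the pose commanded when the call began, along the tool's axes at that moment; what a row does not reach only later rows make up. A row lasts 1/12 s, in which the tool goes at most 41.7 mm and 7.16 degrees, less where a joint would pass 70% of its speed; a pose out of reach is approached as far as the arm can. A call with a gripper value outside its range is refused whole. "claw" is the opening, from -1 (shut) to 1 (fully open), so that 0 is half open, set as the call begins (left out, the last holds). The fingers move at their own pace and stop on an object; "force" is the grip in N (left out, the last holds). Time passes only in rows, so rows that repeat a pose let the fingers close. It gives the time, the measured TCP pose, the force and the opening at its end, in the units of the state.
- read_state(): the state, without advancing time (a new reading comes with each control period).
- get_image(name): name is "side" or "top" or "wrist"; returns a dict with "img" (420x560x3 uint8, blue, green, red), "camera_matrix" (3x3 intrinsics, pixels), "R" (3x3) and "t" (3): a world point X has camera coordinates R X + t. Camera axes: x right, y down, z forward; pixel columns grow to the right and rows downward; lengths in mm; the calibration is good to about 2 mm. A picture is of the moment at which its call begins. There is no depth.
- finish_job(): hands the job in, once; it reports no verdict.
Trained networks look in a picture, given as the dict that the camera call returned (one of the last four; its "shot" number tells which), for a name from the list of things; names that differ only in an ending like _2 or _b are one class to them, and where a whole thing is asked for, a point or a joint stands for the part that bears it (a point fixed in the world has none). Each returns a list of dicts, best first, with "p" (0 to 1); they miss things now and then, are a little off and sometimes report something else, mostly with a low value. They report only what shows in the picture. A call takes as long as a camera call. They do not tell look-alikes from the thing itself.
- search_frame(picture, label): "bbox" ([left, top, right, bottom] in pixels, round what is visible of it).
- trace(picture, label): "mask" (420x560 bool, what is visible of it) and "bbox" ([left, top, right, bottom] in pixels, round what is visible of it).
- place_of(picture, label): "xy" ([column, row] in pixels: a listed point, or the origin of a listed thing).
The state is a dict: "time": time; "joint_pos": joint angles; "joint_velocities": joint speeds; "effort": joint torques, N m; "eef_pos": TCP position; "ee_rot": TCP orientation; "force": force on the tool from outside, world axes, zero at the start; "torque": the same for the moment, N m; "opening": finger opening in mm.
Only numpy, scipy, OpenCV 4.12 (cv2) and the standard library are available. Lean on these libraries where they do the work, as an engineer would, in place of code of your own. Each camera call takes 0.05 s, during which the arm holds its last target.

## Task

The aluminium mould is stuck in the pocket of the wax cold plate: with the mallet, tap it lightly by turns on its near and its far side, near side first and at least twice on each, until the wax has let go on both sides, then lift it out by its bar handle and stand it upright on the middle of the black drain mat. Sweep all the loose wax bits off the plate with the held scraper block into the trough at the plate's right end, without touching them with the fingers. Finish with the mallet and the scraper standing on the blue-edged tool mat, and leave the other things on the bench where they are.

Things in the scene. Friction and masses are not known exactly. Their poses are not given: they have to be found in the camera images.
- station: Wax embedding cold plate, fixed, white case (62 mm high control strip at its left end), bright steel deck. Origin at the bench; x away from the robot at yaw 0, y to its left. Deck top 50 mm above the origin, y = -140 to +200 mm, x = -128 to +128 mm, with 8 mm rims on the near and far edges. Round y = +115 a pocket 102 (x) by 126 mm (y), 10 mm deep, holds the mould; beyond y = -140 is the trough.
- pocket (a point): Centre of the pocket at deck height (station x = 0, y = 115 mm, z = 50 mm); axes as the station's.
- trough (a point): Centre of the trough's floor (station x 0, y -195, z 8 mm), axes as the station's. Open aluminium trough at the plate's right end, 260 mm (x) by 110 mm (y) inside; chips pushed over the deck's right edge drop 42 mm into it. Its other three walls reach 56 mm above the bench.
- mould: Stuck part: six-cavity aluminium mould, 0.75 kg. Foot 84 (x) by 120 mm (y), 18 mm high; upper part 76 by 120 mm up to 38 mm, bar handle above. Origin under its centre, 40 mm above the bench in the pocket, so it stands 28 mm above the deck. Wax lumps grip its four corners, on the near and far side; between them the middle 60 mm of each of these sides is bare from the deck up: tap there, along x.
- mould_handle (a point): Middle of the mould's black bar handle, 66 mm above the mould's underside. The bar runs along the mould's y: 106 mm long, 14 mm wide (x), 12 mm high, 22 mm free under it, posts 45 mm either side of the middle. Grip across x. In the pocket the mould has 8 mm play either way in x (once the wax gives), 3 mm in y.
- seam_near (a joint): How far the two wax lumps on the mould's near side (station -x) are pushed back, m: 0 stuck, 0.008 at most. They move when the mould is knocked against them, by taps on its FAR side, and stay where pushed: 5 N plus 2 N per 10 mm/s, besides the mould's own friction (about 4.5 N), so a light tap moves them a few mm. They hook 2 mm over the foot; both beyond 4 mm, the mould lifts from mid-pocket.
- seam_far (a joint): The same for the two lumps on the far side (station +x): they are pushed back by taps on the mould's NEAR side. When both sides have let go, ease the mould to the middle of the pocket by its handle and lift; near either end of its play a lump still hooks it.
- mallet: Stubby mallet, 0.35 kg, standing on its head with the handle up. Head of black rubber with dark red end faces, 64 mm long (its x, the striking direction; both ends strike), 40 mm wide (y), 38 mm high. Origin at the centre of the head's underside. It rests on the tool mat, 4 mm above the bench.
- mallet_grip (a point): Grip point on the mallet's wooden handle, 70 mm above the head's underside. The handle is 24 mm (mallet x) by 20 mm (y) thick and ends 126 mm above the underside.
- scraper: Scraper block, 0.22 kg, standing on its white plastic foot, 48 mm (x) by 120 mm (y) by 20 mm high, with a brown wooden grip above it. Origin at the centre of the underside; it sweeps along its x, either way.
- scraper_grip (a point): Grip point of the scraper, 46 mm above its underside. The wooden grip is 22 mm thick (scraper x), 90 mm long (y) and reaches from 20 to 62 mm above the underside.
- drain_mat: Black rubber mat with grey ribs, fixed on the bench to the left, 200 mm (x) by 180 mm (y), 4 mm thick. Origin at the centre of its underside. The mould goes here.
- tool_mat: White bench paper with blue tape edges, fixed on the bench to the right, 260 mm (x) by 190 mm (y), 4 mm thick. Origin at the centre of its underside. The mallet and the scraper stand on it at the start, either one at the nearer end, and belong on it at the end.
- pot_a: Bystander: white specimen pot with screw lid, 60 mm across, 73 mm high. Origin under its centre.
- pot_b: Bystander: another such pot.
- jar: Bystander: glass jar with steel lid, 72 mm across, 95 mm high. Origin under its centre.
- slide_box: Bystander: pale slide box, 85 by 100 by 34 mm. Origin under its centre.
- tube_rack: Bystander: black rack with violet-capped blood tubes, 70 by 130 mm, 100 mm high. Origin under its centre.
- wax0: A loose bit of set wax, pinkish, about 30 by 22 by 15 mm, 11 g, on the deck to the right of the mould. Origin at the centre of its underside as it lies at the start. Three to six of the six are present.
- wax1: A loose bit of set wax, pinkish, about 30 by 22 by 15 mm, 11 g, on the deck to the right of the mould. Origin at the centre of its underside as it lies at the start. Three to six of the six are present.
- wax2: A loose bit of set wax, pinkish, about 30 by 22 by 15 mm, 11 g, on the deck to the right of the mould. Origin at the centre of its underside as it lies at the start. Three to six of the six are present.
- wax3: A loose bit of set wax, pinkish, about 30 by 22 by 15 mm, 11 g, on the deck to the right of the mould. Origin at the centre of its underside as it lies at the start. Three to six of the six are present.
- wax4: A loose bit of set wax, pinkish, about 30 by 22 by 15 mm, 11 g, on the deck to the right of the mould. Origin at the centre of its underside as it lies at the start. Three to six of the six are present.
- wax5: A loose bit of set wax, pinkish, about 30 by 22 by 15 mm, 11 g, on the deck to the right of the mould. Origin at the centre of its underside as it lies at the start. Three to six of the six are present.
There are look-alikes about, which are no part of the job. Leave any orange or purple look-alike of the mallet alone.

How it is judged (in metres and radians):
On the way, in this order (a step that is already met when the one before it is completed fails the run):
1. a mallet tap on the mould's near side has started the wax on the far side (contact force between mallet and mould above 1 N and x of mallet in the frame of pocket below -0.03 m and value of joint seam_far above 0.0005 m).
2. a mallet tap on the far side has started the wax on the near side (contact force between mallet and mould above 1 N and x of mallet in the frame of pocket above 0.03 m and value of joint seam_near above 0.0005 m).
3. tapped on the near side again, wax on the far side pushed back more than 2 mm (contact force between mallet and mould above 1 N and x of mallet in the frame of pocket below -0.03 m and value of joint seam_far above 0.002 m).
4. tapped on the far side again, wax on the near side pushed back more than 2 mm (contact force between mallet and mould above 1 N and x of mallet in the frame of pocket above 0.03 m and value of joint seam_near above 0.002 m).
At the end, for the whole second after the job is handed in: The mould stands upright, at rest, its centre within 45 mm of the drain mat's centre; every wax bit lies in the trough, below deck height; mallet (on its head) and scraper (on its foot) stand upright on the tool mat, centres within 120 mm (its x) and 85 mm (its y) of its centre (horizontal distance between mould and drain_mat below 0.045 m and z of mould in the frame of drain_mat below 0.012 m and angle between mould's own z axis and vertical below 0.1 rad and linear speed of each of mould, mallet, scraper, wax0, wax1, wax2, wax3, wax4, wax5 below 0.02 m/s and x of mallet in the frame of tool_mat between -0.12 and 0.12 m and y of mallet in the frame of tool_mat between -0.085 and 0.085 m and z of each of mallet, scraper in the frame of tool_mat below 0.012 m and angle between each of mallet, scraper's own z axis and vertical below 0.15 rad and x of scraper in the frame of tool_mat between -0.12 and 0.12 m and y of scraper in the frame of tool_mat between -0.085 and 0.085 m and x of wax0 in the frame of station between -0.135 and 0.135 m and y of wax0 in the frame of station between -0.256 and -0.135 m and z of each of wax0, wax1, wax2, wax3, wax4, wax5 in the frame of station below 0.046 m and x of wax1 in the frame of station between -0.135 and 0.135 m and y of wax1 in the frame of station between -0.256 and -0.135 m and x of wax2 in the frame of station between -0.135 and 0.135 m and y of wax2 in the frame of station between -0.256 and -0.135 m and x of wax3 in the frame of station between -0.135 and 0.135 m and y of wax3 in the frame of station between -0.256 and -0.135 m and x of wax4 in the frame of station between -0.135 and 0.135 m and y of wax4 in the frame of station between -0.256 and -0.135 m and x of wax5 in the frame of station between -0.135 and 0.135 m and y of wax5 in the frame of station between -0.256 and -0.135 m); the robot touches nothing.
It fails at once if the mallet hits the mould hard (more than 90 N) (contact force between mallet and mould above 90 N).
It fails at once if a wax bit is touched with the fingers (contact force between the fingers and wax0 above 1 N or contact force between the fingers and wax1 above 1 N or contact force between the fingers and wax2 above 1 N or contact force between the fingers and wax3 above 1 N or contact force between the fingers and wax4 above 1 N or contact force between the fingers and wax5 above 1 N).
It fails at once if a bystander (pot, jar, slide box, tube rack) is displaced by more than 30 mm (distance of any of pot_a, pot_b, jar, slide_box, tube_rack from where it was at the start of the episode above 0.03 m).
Of wax0, wax1, wax2, wax3, wax4, wax5 only 3 to 6 are there at a start; the rules pass over those that are not, and their reading is None.
At some moment in a run one of wax0, wax1, wax2, wax3, wax4, wax5, scraper may be knocked a few centimetres aside while the robot is not near it.
It also fails if it takes over 210 s, if anything falls off the work surface, if the arm or the gripper's body presses on something with over 40 N, if the wrist force passes 120 N, or if a joint passes its speed limit or range.

## Working session

There is one attempt and no reset: what is moved stays moved. The work goes in short steps, Python scripts to look and compute and a tool call to move; the robot and the scene stay as the last step left them, time stands still between calls to the robot, and variables do not carry over. Pictures are saved under pics/ and viewed, and the job is handed in when it is done.

Besides the shell and the picture viewer there is one more tool, called by a JSON object that holds its "method" and its "body", one argument or row to a line. carry_out: Moves the arm, as the interface text tells. Its arguments: {"type":"object","properties":{"motion":{"type":"array","items":{"type":"array"}},"claw":{"type":"number"},"force":{"type":"number"}},"required":["motion"]}

```bash
ls; mkdir -p pics; python3 - <<'E'
from workcell import *
import cv2
s=read_state();print(s)
for n in ("side","top","wrist"):
    p=get_image(n);cv2.imwrite(f"pics/a_{n}.png",p["img"]);print(n,p["camera_matrix"],p["R"],p["t"])
E
```

```text
pics
{'time': 0.0, 'joint_pos': array([-1.43709685e+00,  2.45788390e-01,  1.55900830e+00, -2.70628191e-05,
        1.33867277e+00, -1.74118128e-01]), 'joint_velocities': array([-0.00110561,  0.00044634, -0.00150475, -0.00050062,  0.0017368 ,
       -0.00022794]), 'effort': array([ 9.96694507e-04, -4.15834129e+01, -3.14604127e+01,  6.84733735e-02,
        3.31895007e-02, -1.48607132e-04]), 'eef_pos': array([ 196.84331748, -618.85247758,  204.36485385]), 'ee_rot': array([-9.38475971e-04,  9.88178487e-01,  1.53304914e-01,  5.80028660e-06]), 'force': array([0.42765698, 0.23980005, 0.24757024]), 'torque': array([0.00061697, 0.03523544, 0.01455347]), 'opening': 94.53687267695264}
side [[396.71336645   0.         277.6877803 ]
 [  0.         396.71336645 214.68154019]
 [  0.           0.           1.        ]] [[-0.78487096 -0.61958175 -0.00979948]
 [-0.45901568  0.59194805 -0.66249688]
 [ 0.41627175 -0.51547645 -0.74900057]] [ 400.02485614  305.40756822 1023.18697314]
top [[404.60996696   0.         277.06482707]
 [  0.         404.60996696 205.48477214]
 [  0.           0.           1.        ]] [[-0.00423053 -0.99994929  0.00913845]
 [-0.99919745  0.00386299 -0.03986886]
 [ 0.03983154 -0.00929978 -0.99916313]] [   3.68725742  515.63932201 1237.17754387]
wrist [[312.7756139    0.         274.80493073]
 [  0.         312.7756139  215.08385591]
 [  0.           0.           1.        ]] [[ 3.03140026e-01 -9.52945990e-01 -2.53620452e-04]
 [-9.24271583e-01 -2.94083235e-01  2.43386714e-01]
 [-2.32008978e-01 -7.35458406e-02 -9.69929298e-01]] [-649.15576933  -24.83885398  389.55070061]
```

View pics/a_top.png

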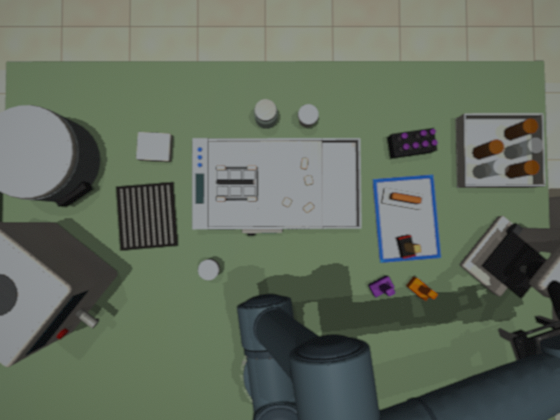

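View pics/a_side.png

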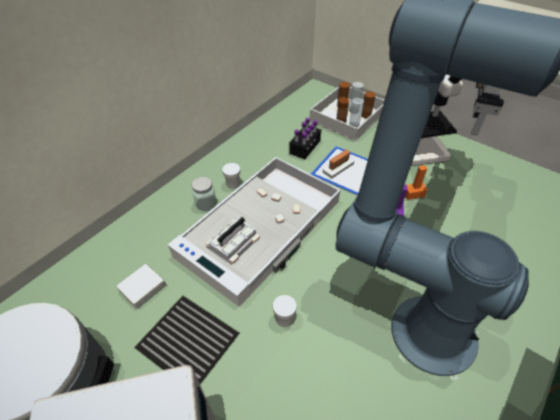

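View pics/a_wrist.png

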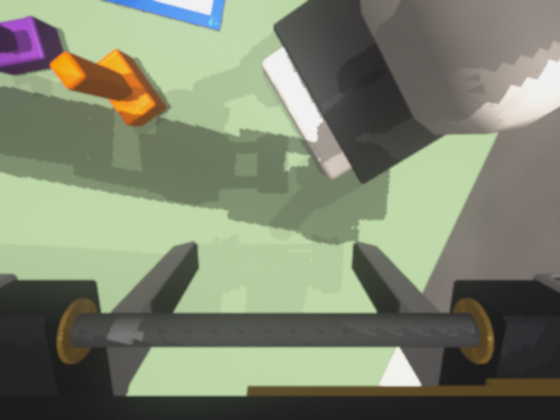

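Top view: the mallet (black head, dark red ends, brown handle) is at (406,246) on the blue-edged mat. The look-alikes are purple at (382,287) and orange at (422,288), both off the mat. The scraper is at (405,198), the mould at (236,183), and four wax bits are at (304,163), (308,181), (287,202) and (308,207).

```bash
cat > h.py <<'E'
import numpy as np,cv2
from workcell import *
def ray(p,uv,z):
    K,R,t=map(np.asarray,(p["camera_matrix"],p["R"],p["t"]))
    d=R.T@np.linalg.solve(K,np.array([uv[0],uv[1],1.0])); c=-R.T@t
    return c+d*(z-c[2])/d[2]
def proj(p,X):
    K,R,t=map(np.asarray,(p["camera_matrix"],p["R"],p["t"]))
    q=K@(R@np.asarray(X,float)+t); return q[:2]/q[2]
def tri(p1,u1,p2,u2):
    A=[]
    for p,u in((p1,u1),(p2,u2)):
        P=np.asarray(p["camera_matrix"])@np.hstack([p["R"],np.reshape(p["t"],(3,1))]);A.append(P)
    X=cv2.triangulatePoints(A[0],A[1],np.float64(u1).reshape(2,1),np.float64(u2).reshape(2,1))
    return (X[:3]/X[3]).ravel()
def save(p,n,box=None,s=1):
    im=p["img"]
    if box is not None:
        l,t,r,b=box;im=im[t:b,l:r]
    cv2.imwrite("pics/"+n,cv2.resize(im,None,fx=s,fy=s,interpolation=cv2.INTER_CUBIC))
def local(X):
    """world point -> tool-frame shift mm from measured TCP"""
    s=read_state();w,x,y,z=s["ee_rot"]
    from scipy.spatial.transform import Rotation as Ro
    return Ro.from_quat([x,y,z,w]).inv().apply(np.asarray(X)-s["eef_pos"])
E
python3 - <<'E'
from h import *
T=get_image("top");S=get_image("side")
hz={"station":0,"pocket":50,"trough":8,"mould":40,"mould_handle":106,"mallet":4,"mallet_grip":74,"scraper":4,"scraper_grip":50,"drain_mat":0,"tool_mat":0,"pot_a":0,"jar":0,"slide_box":0,"tube_rack":0,"wax0":50}
for n,z in hz.items():
    for nm,p in(("T",T),("S",S)):
        print(n,nm,[(round(d["p"],2),np.round(d["xy"]).tolist(),ray(p,d["xy"],z)[:2].round(0).tolist()) for d in place_of(p,n)[:7]])
save(T,"b1.png",(180,120,380,250),4)
save(T,"b2.png",(350,160,460,310),4)
# mask rects
for n,z in(("station",50),("tool_mat",4),("drain_mat",4),("scraper",24),("mould",78)):
    for d in trace(T,n)[:2]:
        m=d["mask"].astype(np.uint8);c=max(cv2.findContours(m,0,2)[0],key=cv2.contourArea)
        q=np.float32([ray(T,u[0],z)[:2] for u in c]);print(n,round(d["p"],2),cv2.minAreaRect(q))
E
```

```text
station T [(0.91, [272.0, 186.0], [576.0, 18.0])]
station S [(0.61, [260.0, 226.0], [582.0, -3.0])]
pocket T [(0.58, [308.0, 206.0], [512.0, -92.0]), (0.26, [240.0, 183.0], [582.0, 112.0])]
pocket S [(0.96, [235.0, 238.0], [583.0, 111.0]), (0.46, [208.0, 202.0], [752.0, 55.0]), (0.35, [142.0, 287.0], [668.0, 385.0])]
trough T [(0.72, [340.0, 186.0], [574.0, -193.0]), (0.67, [288.0, 201.0], [530.0, -34.0])]
trough S [(0.92, [295.0, 190.0], [588.0, -194.0])]
mould T [(0.94, [244.0, 184.0], [581.0, 103.0]), (0.6, [305.0, 178.0], [597.0, -83.0])]
mould S [(0.9, [234.0, 241.0], [583.0, 113.0])]
mould_handle T [(0.66, [236.0, 179.0], [589.0, 119.0])]
mould_handle S [(0.94, [234.0, 228.0], [577.0, 115.0])]
mallet T [(0.69, [379.0, 284.0], [273.0, -312.0]), (0.66, [404.0, 248.0], [383.0, -389.0]), (0.55, [419.0, 286.0], [265.0, -435.0])]
mallet S [(0.68, [411.0, 198.0], [257.0, -408.0]), (0.47, [396.0, 215.0], [261.0, -305.0])]
mallet_grip T [(0.96, [411.0, 250.0], [380.0, -387.0]), (0.7, [387.0, 289.0], [268.0, -317.0]), (0.69, [428.0, 292.0], [260.0, -436.0]), (0.63, [306.0, 122.0], [759.0
[... 1766 characters left out ...]
88281), 89.86785888671875)
tool_mat 0.58 ((475.90460205078125, -399.40234375), (261.2100830078125, 193.29336547851562), 4.478510856628418)
drain_mat 0.86 ((484.9326477050781, 403.5746154785156), (197.439453125, 180.2855224609375), 4.711886882781982)
drain_mat 0.38 ((575.725830078125, 2.53045654296875), (525.9388427734375, 307.989013671875), 89.86788177490234)
scraper 0.63 ((533.7205200195312, -380.40277099609375), (127.44642639160156, 52.68036651611328), 79.2878646850586)
scraper 0.61 ((392.6919250488281, -398.26123046875), (73.49762725830078, 71.28984069824219), 13.23331356048584)
mould 0.58 ((579.1375732421875, 121.87940216064453), (116.8065185546875, 87.87814331054688), 89.87648010253906)
```

View pics/b1.png

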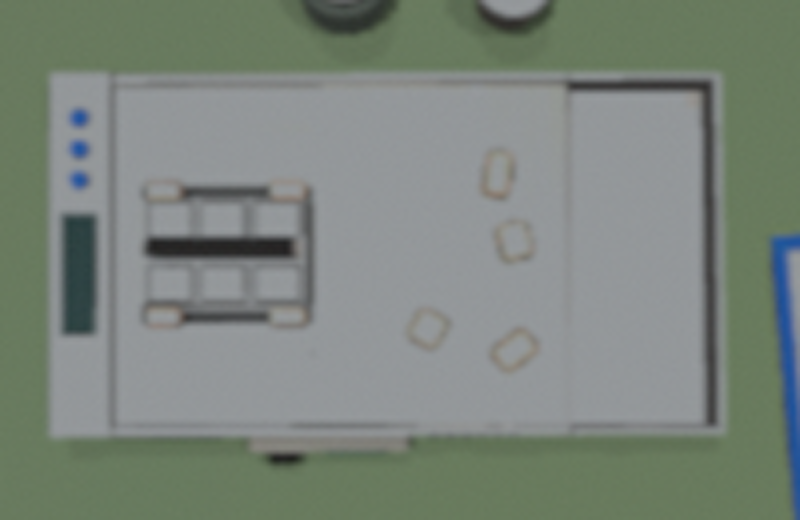

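View pics/b2.png

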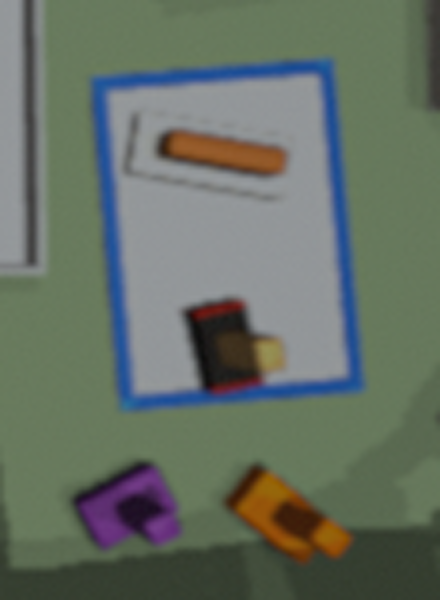

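The crop confirms the choice: the mallet at crop (225,345) has a black head, dark red ends and a wooden handle, and it stands on the mat. The purple (130,505) and orange (290,510) ones are off it. Next I'll move above it and refine.

```bash
python3 - <<'E'
from h import *
p=get_image("wrist");c=-np.asarray(p["R"]).T@np.asarray(p["t"]);print(c,local(c),local([388,-395,204]),local([388,-395,204])*8/7)
E
```

```text
[ 264.24016146 -597.50855477  384.6735806 ] [  70.7804961    -0.51662716 -179.23227742] [ 250.07694318 -156.00045671    1.45175044] [ 285.80222078 -178.28623624    1.65914337]
```

{"method": "carry_out", "body": {
  "motion": [
    [[22,-20,-5],0],
    [[45,-40,-10],0],
    [[67,-59,-15],0],
    [[90,-79,-20],0],
    [[112,-98,-25],0],
    [[134,-118,-30],0],
    [[157,-138,-35],0],
    [[179,-157,-40],0]
  ],
  "claw": 1
}}

```text
time: 2.82
eef_pos: [320.5, -414.2, 245.8]
ee_rot: [0.0, 0.988, 0.153, 0.0]
force: [0.2, -0.6, 0.3]
opening: 94.0
```

```bash
python3 - <<'E'
from h import *
p=get_image("wrist");save(p,"c.png")
print(read_state()["eef_pos"])
for n,z in(("mallet",4),("mallet_grip",74),("scraper",4),("scraper_grip",50),("tool_mat",0)):
    print(n,[(round(d["p"],2),np.round(d["xy"]).tolist(),ray(p,d["xy"],z)[:2].round(1).tolist()) for d in place_of(p,n)[:4]])
E
```

```text
[ 322.98232185 -411.21693543  246.94307031]
mallet [(0.91, [271.0, 232.0], [262.5, -427.6]), (0.89, [275.0, 131.0], [395.2, -390.9]), (0.56, [192.0, 200.0], [272.8, -310.8])]
mallet_grip [(0.95, [179.0, 216.0], [269.2, -313.8]), (0.95, [275.0, 250.0], [263.5, -432.5]), (0.8, [275.0, 136.0], [388.3, -393.0])]
scraper [(0.9, [305.0, 13.0], [535.5, -383.3])]
scraper_grip []
tool_mat [(0.89, [302.0, 66.0], [479.5, -398.9])]
```

View pics/c.png

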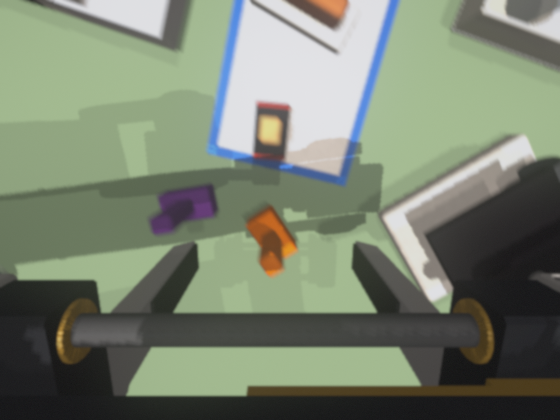

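```bash
python3 - <<'E'
from h import *
p=get_image("wrist");save(p,"c2.png",(220,80,320,180),6)
E
```

```text
(no output)
```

View pics/c2.png

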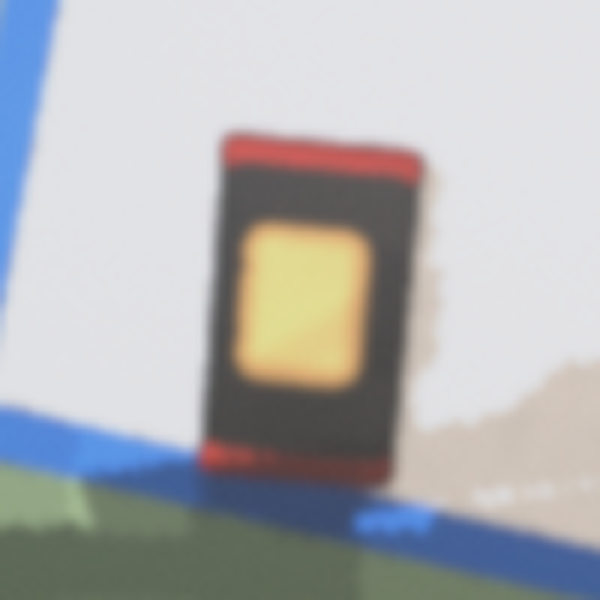

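```bash
python3 - <<'E'
from h import *
p=get_image("wrist")
f=lambda u,z:ray(p,(u[0]/6+220,u[1]/6+80),z)[:2]
q=np.float32([f(u,42) for u in((224,133),(424,152),(390,483),(203,467))]);print(q,q.mean(0),cv2.minAreaRect(q))
d=(q[0]+q[1]-q[2]-q[3]);print("yaw",np.arctan2(d[1],d[0]))
g=f((305,303),130);print(g)
print(local([*g,55]),read_state()["eef_pos"])
E
```

```text
[[ 417.36826 -364.05118]
 [ 425.7102  -401.8575 ]
 [ 363.70792 -415.1378 ]
 [ 355.3886  -378.3536 ]] [ 390.54376 -389.85004] ((390.48345947265625, -389.8067932128906), (63.60551452636719, 38.715721130371094), 12.442911148071289)
yaw 0.2189084
[ 390.72970261 -389.79077081]
[ 76.1400075   -3.6586348  190.05761373] [ 319.31489579 -416.34761208  245.0716771 ]
```

{"method": "carry_out", "body": {
  "motion": [
    [[25,-1,20],0.03],
    [[50,-2,40],0.06],
    [[75,-3,60],0.089],
    [[75,-3,95],0.089],
    [[75,-3,125],0.089],
    [[75,-3,155],0.089],
    [[75,-3,180],0.089],
    [[75,-3,193],0.089]
  ]
}}

```text
time: 3.88
eef_pos: [388.7, -388.7, 48.6]
ee_rot: [-0.003, 0.994, 0.109, -0.001]
force: [0.3, 0.5, 0.3]
opening: 94.0
```

{"method": "carry_out", "body": {
  "motion": [
    [[0,0,0],0],
    [[0,0,0],0],
    [[0,0,0],0],
    [[0,0,0],0],
    [[0,0,0],0],
    [[0,0,0],0],
    [[0,0,0],0]
  ],
  "claw": -1,
  "force": 60
}}

```text
time: 4.47
eef_pos: [390.8, -390.4, 53.3]
ee_rot: [0.001, 0.994, 0.109, 0.0]
force: [-0.7, -0.2, 0.3]
opening: 50.5
```

{"method": "carry_out", "body": {
  "motion": [
    [[0,0,0],0],
    [[0,0,0],0],
    [[0,0,0],0],
    [[0,0,0],0],
    [[0,0,0],0],
    [[0,0,0],0],
    [[0,0,0],0]
  ]
}}

```text
time: 5.05
eef_pos: [390.5, -389.9, 52.3]
ee_rot: [-0.0, 0.994, 0.109, -0.0]
force: [0.0, -0.1, -0.7]
opening: 20.0
```

{"method": "carry_out", "body": {
  "motion": [
    [[0,0,-30],0],
    [[0,0,-65],0],
    [[0,0,-100],0],
    [[0,0,-135],0],
    [[10,-24,-150],0.03],
    [[24,-57,-150],0.06],
    [[38,-90,-150],0.1],
    [[52,-124,-150],0.14]
  ]
}}

```text
time: 5.72
eef_pos: [414.0, -256.3, 202.1]
ee_rot: [-0.0, 0.999, 0.038, -0.0]
force: [1.2, 0.2, -2.5]
opening: 19.8
```

{"method": "carry_out", "body": {
  "motion": [
    [[9,-36,0],0.03],
    [[18,-72,0],0.06],
    [[26,-109,0],0.079],
    [[35,-145,0],0.079],
    [[44,-181,0],0.079],
    [[53,-218,0],0.079],
    [[62,-254,0],0.079],
    [[71,-290,0],0.079]
  ]
}}

```text
time: 6.38
eef_pos: [461.7, 39.0, 201.8]
ee_rot: [-0.0, 1.0, -0.0, -0.0]
force: [0.1, -1.1, -2.4]
opening: 19.5
```

```bash
python3 - <<'E'
from h import *
p=get_image("wrist");save(p,"d.png")
print(read_state()["eef_pos"])
for n,z in(("pocket",50),("mould",40),("mould_handle",106),("wax0",50),("station",0)):
    print(n,[(round(d["p"],2),np.round(d["xy"]).tolist(),ray(p,d["xy"],z)[:2].round(1).tolist()) for d in place_of(p,n)[:6]])
E
```

```text
[461.93372356  44.62005238 201.81647862]
pocket []
mould [(0.64, [273.0, 231.0], [428.4, 40.8])]
mould_handle [(0.97, [169.0, 72.0], [582.8, 125.1])]
wax0 [(0.84, [400.0, 163.0], [505.4, -92.2]), (0.78, [341.0, 142.0], [526.4, -28.7]), (0.66, [399.0, 16.0], [641.9, -77.9])]
station [(0.87, [304.0, 89.0], [584.7, 5.5])]
```

View pics/d.png

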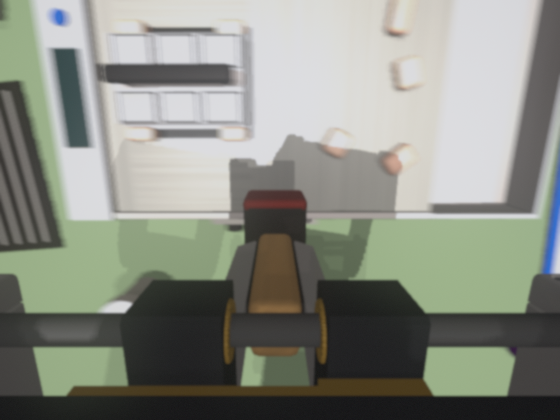

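{"method": "carry_out", "body": {
  "motion": [
    [[0,-26,0],0],
    [[0,-52,0],0],
    [[0,-78,0],0],
    [[0,-78,0],0],
    [[0,-78,0],0]
  ]
}}

```text
time: 7.1
eef_pos: [462.3, 114.4, 202.2]
ee_rot: [0.0, 1.0, -0.0, -0.0]
force: [0.4, -1.0, -2.6]
opening: 19.7
```

```bash
python3 - <<'E'
from h import *
p=get_image("wrist");save(p,"e.png");save(p,"e2.png",(180,0,380,150),4)
print(read_state()["eef_pos"],ray(p,(273,200),160))
for n,z in(("pocket",50),("mould",40),("mould_handle",106),("wax0",50),("station",0)):
    print(n,[(round(d["p"],2),np.round(d["xy"]).tolist(),ray(p,d["xy"],z)[:2].round(1).tolist()) for d in place_of(p,n)[:6]])
E
```

```text
[462.36405044 113.87317779 202.2617029 ] [488.56944781 115.96420487 160.        ]
pocket []
mould [(0.58, [269.0, 85.0], [583.8, 120.1])]
mould_handle [(0.58, [261.0, 72.0], [583.7, 125.9])]
wax0 [(0.96, [485.0, 75.0], [591.6, -92.4]), (0.84, [413.0, 147.0], [522.3, -28.5]), (0.76, [468.0, 163.0], [506.2, -88.8]), (0.68, [481.0, 18.0], [641.8, -80.0])]
station [(0.65, [368.0, 91.0], [583.2, 7.4])]
```

View pics/e2.png

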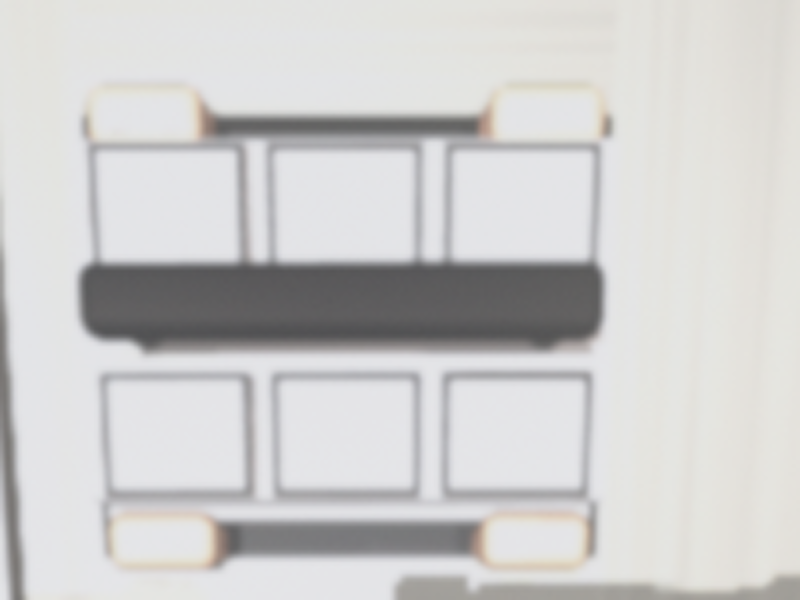

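```bash
python3 - <<'E'
from h import *
p=get_image("wrist")
f=lambda u,v,z:ray(p,(u/4+180,v/4),z).round(1)
print(f(80,300,108),f(603,300,108))
for v in(263,338):print(f(340,v,112),f(340,v,100))
print("top edges",f(345,142,78),f(345,500,78), f(92,145,78),f(598,145,78),f(105,500,78),f(594,500,78))
print("trough between",f(345,118,50),f(345,522,50),f(345,556,50))
print("lumps near",f(160,512,75),f(160,568,60))
E
```

```text
[581.7 174.6 108. ] [581.5  68.6 108. ]
[587.7 121.8 112. ] [590.1 122.1 100. ]
[573.8 121.9 112. ] [575.6 122.2 100. ]
top edges [618.9 121.4  78. ] [543.6 122.   78. ] [618.4 176.7  78. ] [618.3  66.   78. ] [543.7 178.   78. ] [543.5  63.9  78. ]
trough between [632. 122.  50.] [539.2 122.7  50. ] [530.8 122.8  50. ]
lumps near [541.1 165.8  75. ] [528.  168.9  60. ]
```

{"method": "carry_out", "body": {
  "motion": [
    [[17,-3,0],0],
    [[33,-6.5,0],0],
    [[33,-6.5,30],0],
    [[33,-6.5,60],0],
    [[33,-6.5,85],0],
    [[33,-6.5,100],0],
    [[33,-6.5,100],0],
    [[33,-6.5,100],0]
  ]
}}

```text
time: 8.12
eef_pos: [495.2, 121.2, 102.1]
ee_rot: [0.0, 1.0, -0.0, -0.001]
force: [0.1, -0.8, -1.9]
opening: 20.0
```

```bash
python3 - <<'E'
from h import *
p=get_image("wrist");save(p,"f.png")
S=get_image("side");save(S,"f2.png",(160,180,320,300),5)
E
```

```text
(no output)
```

View pics/f.png

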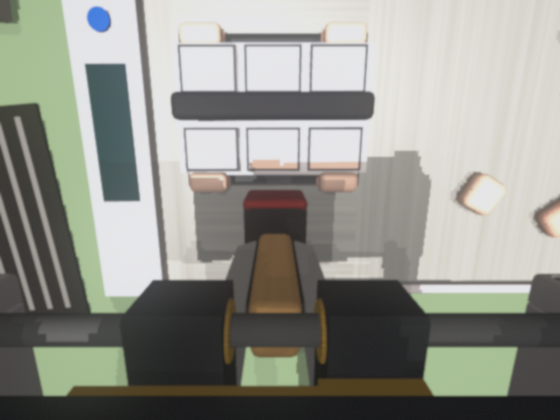

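View pics/f2.png

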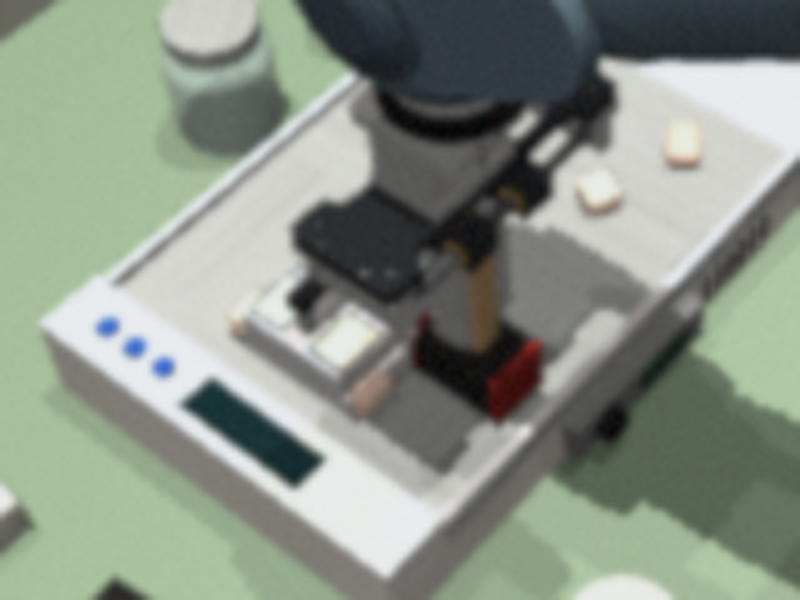

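The wrist view shows the head at (275,215), centred between the near lumps at (209,182) and (338,182). First near tap.

{"method": "carry_out", "body": {
  "motion": [
    [[3,0,0],0],
    [[6,0,0],0],
    [[8,0,0],0],
    [[10,0,0],0],
    [[11.5,0,0],0],
    [[13,0,0],0],
    [[14.5,0,0],0],
    [[16,0,0],0]
  ]
}}

```text
time: 8.88
eef_pos: [508.0, 121.6, 101.4]
ee_rot: [0.0, 1.0, 0.0, -0.005]
force: [-12.1, 0.4, 3.0]
opening: 20.1
```

{"method": "carry_out", "body": {
  "motion": [
    [[1,0,0],0],
    [[2,0,0],0],
    [[2,0,0],0]
  ]
}}

```text
time: 9.13
eef_pos: [508.5, 121.6, 100.8]
ee_rot: [0.0, 1.0, 0.0, -0.007]
force: [-13.0, -1.4, 4.2]
opening: 20.0
```

```bash
python3 - <<'E'
from h import *
p=get_image("wrist");save(p,"g.png",(160,20,400,260),3)
for i in range(4):
    get_image("top");s=read_state();print(s["eef_pos"],s["force"])
E
```

```text
[508.48297925 121.64766653 100.82721883] [-13.48899464  -0.12867623   4.47556821]
[508.45242341 121.62158308 100.79117024] [-11.87028303  -0.07887844   3.69918687]
[508.45603423 121.62493564 100.79926453] [-11.94380641  -0.63358145   3.09286327]
[508.44746624 121.62454877 100.78765342] [-12.23655957  -1.1079932    3.14456122]
```

View pics/g.png

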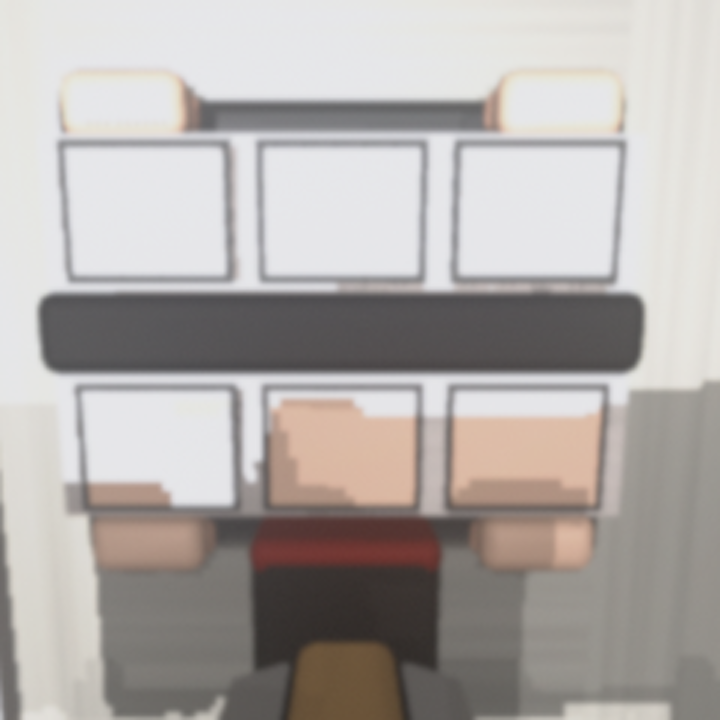

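{"method": "carry_out", "body": {
  "motion": [
    [[1.5,0,0],0],
    [[3,0,0],0],
    [[4.5,0,0],0],
    [[6,0,0],0],
    [[6,0,0],0]
  ]
}}

```text
time: 9.8
eef_pos: [513.5, 121.7, 100.3]
ee_rot: [0.0, 1.0, 0.0, -0.008]
force: [-14.3, -0.4, 2.6]
opening: 19.6
```

```bash
python3 - <<'E'
from h import *
p=get_image("wrist");save(p,"g2.png",(160,20,400,260),3)
s=read_state();print(s["eef_pos"],s["force"])
f=lambda u,v,z:ray(p,(u/3+160,v/3+20),z).round(1)
E
```

```text
[513.74031902 121.69369543 100.22177769] [-13.45084027  -1.03345652   1.47198957]
```

View pics/g2.png

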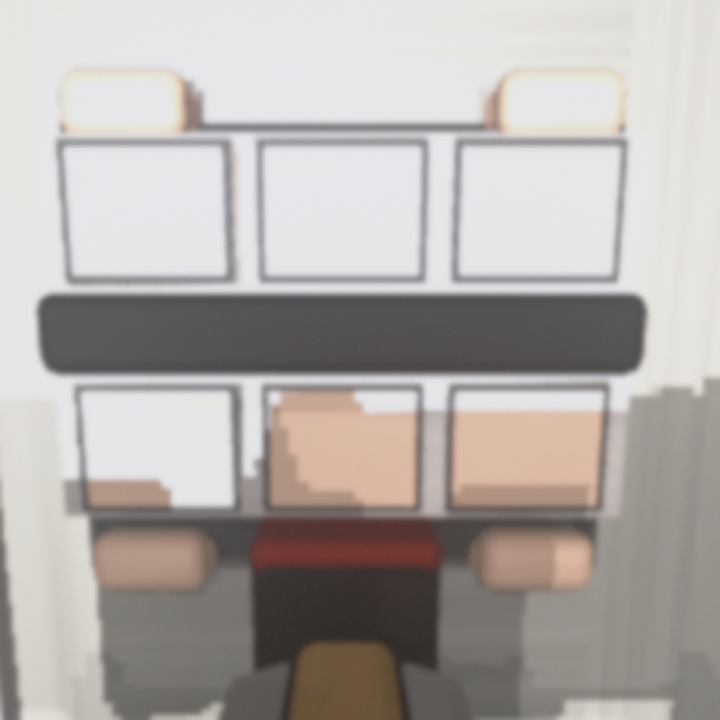

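Near tap 1 done: the far gap has nearly closed, so the far wax has moved. Back off and go round to the far side.

{"method": "carry_out", "body": {
  "motion": [
    [[-8,0,0],0],
    [[-20,0,-2],0],
    [[-20,0,-32],0],
    [[-20,0,-64],0],
    [[-20,0,-96],0],
    [[10,0,-98],0],
    [[45,0,-98],0],
    [[80,0,-98],0]
  ]
}}

```text
time: 10.52
eef_pos: [601.4, 121.6, 202.4]
ee_rot: [-0.0, 1.0, 0.0, 0.002]
force: [-0.5, -0.4, -3.1]
opening: 19.6
```

{"method": "carry_out", "body": {
  "motion": [
    [[35,0,0],0],
    [[71,0,0],0],
    [[71,0,25],0],
    [[71,0,50],0],
    [[71,0,75],0],
    [[71,0,88],0],
    [[68,0,94],0],
    [[66,0,98],0]
  ]
}}

```text
time: 11.18
eef_pos: [665.0, 121.5, 101.9]
ee_rot: [0.0, 1.0, -0.0, -0.0]
force: [-0.0, 0.4, -2.7]
opening: 20.1
```

```bash
python3 - <<'E'
from h import *
p=get_image("wrist");save(p,"i.png")
S=get_image("side");save(S,"i2.png",(160,180,320,300),5)
s=read_state();print(s["eef_pos"],s["force"])
E
```

```text
[665.40706769 121.54523048 103.13509885] [-0.07689867  0.12756207 -1.97985393]
```

View pics/i.png

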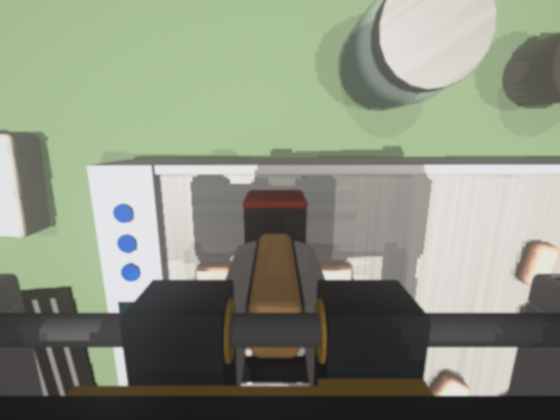

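View pics/i2.png

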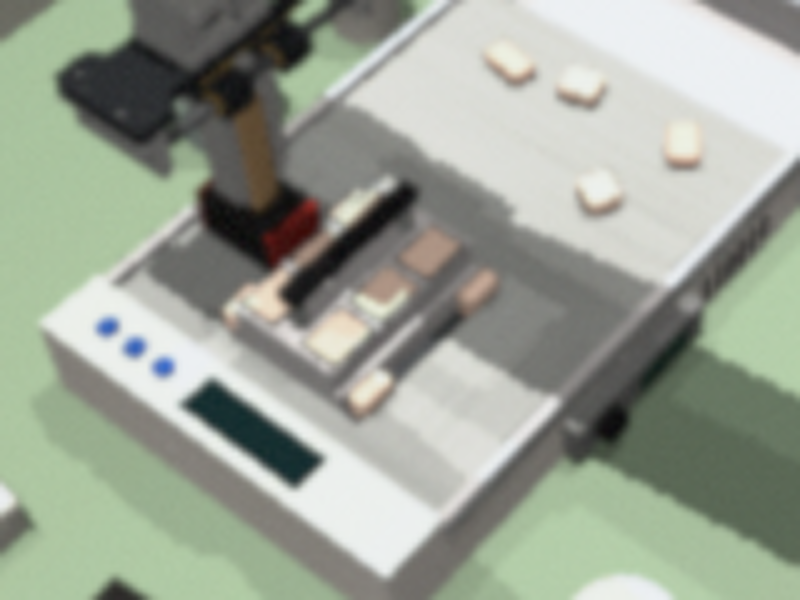

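{"method": "carry_out", "body": {
  "motion": [
    [[-2,0,0],0],
    [[-4,0,0],0],
    [[-6,0,0],0],
    [[-8,0,0],0],
    [[-10,0,0],0],
    [[-12,0,0],0],
    [[-13.5,0,0],0],
    [[-15,0,0],0]
  ]
}}

```text
time: 11.95
eef_pos: [653.5, 121.5, 104.4]
ee_rot: [-0.0, 1.0, -0.0, 0.005]
force: [9.6, 1.4, -5.0]
opening: 20.0
```

{"method": "carry_out", "body": {
  "motion": [
    [[-1,0,0],0],
    [[-2,0,0],0],
    [[-3,0,0],0],
    [[-4,0,0],0],
    [[-4,0,0],0]
  ]
}}

```text
time: 12.37
eef_pos: [649.8, 121.5, 104.4]
ee_rot: [-0.0, 1.0, -0.0, 0.005]
force: [8.9, 0.3, -4.4]
opening: 19.5
```

{"method": "carry_out", "body": {
  "motion": [
    [[-1,0,0],0],
    [[-1.5,0,0],0],
    [[-1.5,0,0],0]
  ]
}}

```text
time: 12.62
eef_pos: [648.3, 121.5, 104.4]
ee_rot: [-0.0, 1.0, -0.0, 0.005]
force: [8.9, 0.5, -3.0]
opening: 20.0
```

{"method": "carry_out", "body": {
  "motion": [
    [[8,0,0],0],
    [[19,0,-2],0],
    [[19,0,-32],0],
    [[19,0,-64],0],
    [[19,0,-96],0],
    [[-10,0,-98],0],
    [[-45,0,-98],0],
    [[-80,0,-98],0]
  ]
}}

```text
time: 13.28
eef_pos: [563.2, 121.3, 200.6]
ee_rot: [0.0, 1.0, -0.0, -0.001]
force: [0.4, 0.1, -2.9]
opening: 19.7
```

{"method": "carry_out", "body": {
  "motion": [
    [[-36,0,0],0],
    [[-72,0,0],0],
    [[-92,0,0],0],
    [[-92,0,0],0]
  ]
}}

```text
time: 13.62
eef_pos: [468.3, 121.9, 199.3]
ee_rot: [-0.0, 1.0, 0.0, -0.003]
force: [0.9, -0.5, -3.5]
opening: 19.5
```

```bash
python3 - <<'E'
from h import *
p=get_image("wrist");save(p,"j.png",(160,20,400,200),3)
s=read_state();print(s["eef_pos"],s["force"])
E
```

```text
[470.71307354 121.69152245 200.03925468] [-0.38214829 -0.17893884 -3.37589699]
```

View pics/j.png

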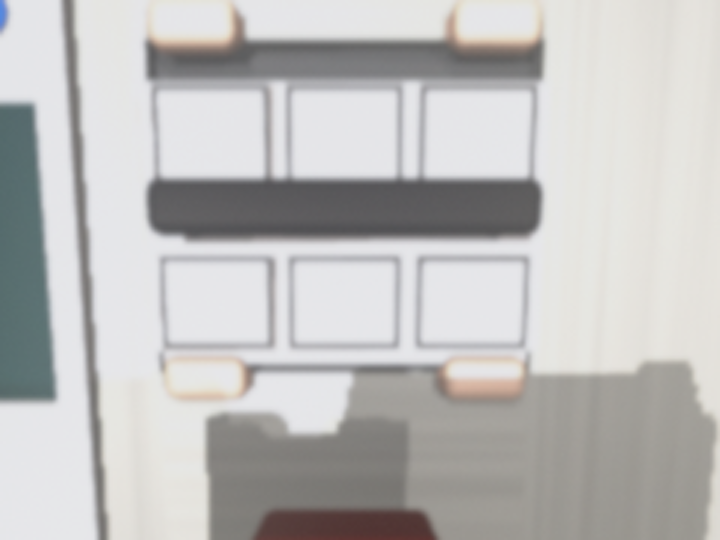

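```bash
python3 - <<'E'
from h import *
p=get_image("wrist")
f=lambda u,v,z:ray(p,(u/3+160,v/3+20),z).round(1)
print("handle",f(148,205,108),f(542,205,108),f(340,180,112),f(340,234,112))
print("top",f(345,82,78),f(345,352,78))
print("far lumps inner",f(190,48,66),f(190,52,58),f(500,48,66),"pocket far edge",f(345,40,50))
print("near pocket edge",f(345,370,50),"lump near outer",f(205,398,55),f(480,398,55))
E
```

```text
handle [579.1 175.  108. ] [579.2  68.6 108. ] [584.8 123.2 112. ] [571.3 123.2 112. ]
top [616.8 121.8  78. ] [540.4 121.7  78. ]
far lumps inner [629.  168.4  66. ] [630.1 169.6  58. ] [629.1  75.2  66. ] pocket far edge [635.8 121.7  50. ]
near pocket edge [534.3 121.7  50. ] lump near outer [525.2 169.1  55. ] [525.2  75.9  55. ]
```

{"method": "carry_out", "body": {
  "motion": [
    [[21,0,0],0],
    [[21,0,25],0],
    [[21,0,50],0],
    [[21,0,75],0],
    [[21,0,90],0],
    [[21,0,98],0],
    [[23,0,98],0],
    [[25,0,98],0]
  ]
}}

```text
time: 14.38
eef_pos: [498.8, 121.4, 102.8]
ee_rot: [0.0, 1.0, -0.0, 0.0]
force: [0.7, -1.0, -2.3]
opening: 20.1
```

{"method": "carry_out", "body": {
  "motion": [
    [[2,0,0],0],
    [[4,0,0],0],
    [[6,0,0],0],
    [[8,0,0],0],
    [[10,0,0],0],
    [[12,0,0],0],
    [[14,0,0],0],
    [[16,0,0],0]
  ]
}}

```text
time: 15.05
eef_pos: [512.9, 121.6, 103.1]
ee_rot: [-0.0, 1.0, 0.0, -0.002]
force: [-5.6, -0.2, 0.0]
opening: 19.7
```

{"method": "carry_out", "body": {
  "motion": [
    [[2,0,0],0],
    [[4,0,0],0],
    [[5.5,0,0],0],
    [[7,0,0],0],
    [[7,0,0],0]
  ]
}}

```text
time: 15.47
eef_pos: [516.2, 121.7, 101.9]
ee_rot: [0.0, 1.0, 0.0, -0.007]
force: [-14.5, 0.7, 4.4]
opening: 19.7
```

```bash
python3 - <<'E'
from h import *
p=get_image("wrist");save(p,"k.png",(160,20,400,260),3)
s=read_state();print(s["eef_pos"],s["force"])
E
```

```text
[516.24786659 121.70320568 101.92548089] [-13.88477271   0.08548817   4.00536209]
```

View pics/k.png

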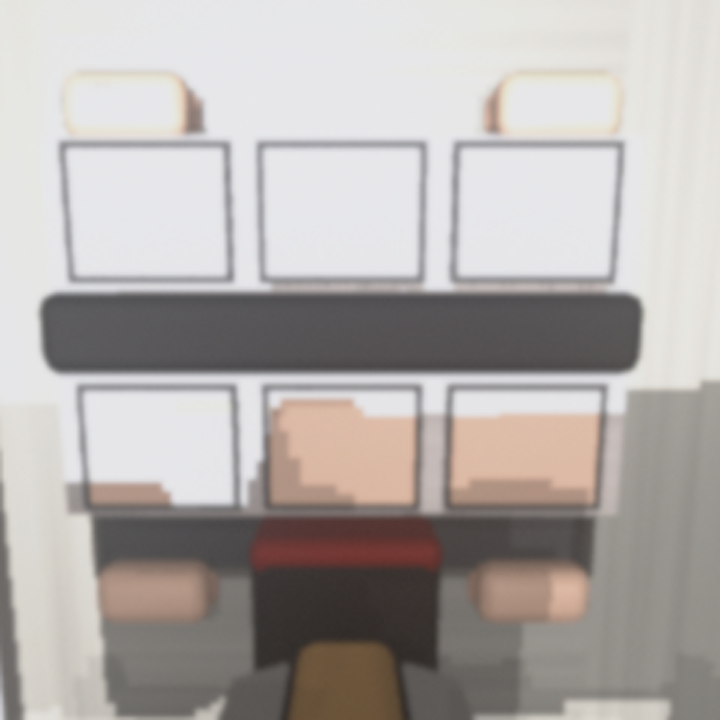

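Far seam is fully pushed. Now the second far-side tap.

{"method": "carry_out", "body": {
  "motion": [
    [[-10,0,0],0],
    [[-22,0,-2],0],
    [[-22,0,-32],0],
    [[-22,0,-64],0],
    [[-22,0,-96],0],
    [[10,0,-98],0],
    [[45,0,-98],0],
    [[80,0,-98],0]
  ]
}}

```text
time: 16.18
eef_pos: [603.5, 121.6, 203.8]
ee_rot: [-0.0, 1.0, 0.0, 0.003]
force: [-0.1, 0.8, -2.8]
opening: 20.0
```

{"method": "carry_out", "body": {
  "motion": [
    [[35,0,0],0],
    [[68,0,0],0],
    [[68,0,25],0],
    [[68,0,50],0],
    [[68,0,75],0],
    [[68,0,88],0],
    [[67,0,96],0],
    [[66,0,98],0]
  ]
}}

```text
time: 16.85
eef_pos: [666.5, 121.4, 101.7]
ee_rot: [0.0, 1.0, -0.0, -0.0]
force: [-0.3, -0.2, -3.8]
opening: 19.9
```

{"method": "carry_out", "body": {
  "motion": [
    [[-2,0,0],0],
    [[-4,0,0],0],
    [[-6,0,0],0],
    [[-8,0,0],0],
    [[-10,0,0],0],
    [[-12,0,0],0],
    [[-14,0,0],0],
    [[-16,0,0],0]
  ]
}}

```text
time: 17.52
eef_pos: [653.1, 121.4, 104.7]
ee_rot: [-0.0, 1.0, -0.0, 0.003]
force: [5.0, -0.5, -1.4]
opening: 20.0
```

{"method": "carry_out", "body": {
  "motion": [
    [[-2,0,0],0],
    [[-4,0,0],0],
    [[-5.5,0,0],0],
    [[-7,0,0],0],
    [[-8,0,0],0],
    [[-8,0,0],0]
  ]
}}

```text
time: 18.02
eef_pos: [646.5, 121.5, 105.0]
ee_rot: [-0.0, 1.0, -0.0, 0.005]
force: [9.3, 0.5, -4.1]
opening: 19.7
```

{"method": "carry_out", "body": {
  "motion": [
    [[8,0,0],0],
    [[18,0,-2],0],
    [[18,0,-32],0],
    [[18,0,-64],0],
    [[18,0,-98],0],
    [[0,35,-98],0],
    [[-17,68,-98],0],
    [[-34,101,-98],0]
  ]
}}

```text
time: 18.68
eef_pos: [607.6, 19.9, 201.1]
ee_rot: [-0.0, 1.0, 0.001, -0.001]
force: [0.4, -1.2, -2.9]
opening: 19.4
```

{"method": "carry_out", "body": {
  "motion": [
    [[-17,33,0],0],
    [[-34,66,0],0],
    [[-51,99,0],0],
    [[-68,132,0],0],
    [[-85,165,0],0],
    [[-102,198,0],0],
    [[-119,231,0],0],
    [[-136,264,0],0]
  ]
}}

```text
time: 19.35
eef_pos: [471.0, -244.3, 200.4]
ee_rot: [-0.001, 1.0, -0.0, -0.001]
force: [1.2, -0.1, -3.3]
opening: 20.0
```

{"method": "carry_out", "body": {
  "motion": [
    [[-17,33,0],0],
    [[-34,66,0],0],
    [[-51,99,0],0],
    [[-68,132,0],0],
    [[-73,148,20],0],
    [[-73,148,50],0],
    [[-73,148,80],0],
    [[-73,148,110],0]
  ]
}}

```text
time: 20.02
eef_pos: [399.0, -391.4, 89.3]
ee_rot: [-0.001, 1.0, -0.001, -0.001]
force: [0.2, 0.4, -3.0]
opening: 19.6
```

```bash
python3 - <<'E'
from h import *
p=get_image("wrist");save(p,"l.png")
s=read_state();print(s["eef_pos"],s["force"])
T=get_image("top");save(T,"l2.png",(180,120,460,310),2.8)
E
```

```text
[ 396.18566902 -387.18979541   82.46597612] [-3.95774199  2.78003253 -6.80617153]
```

View pics/l.png

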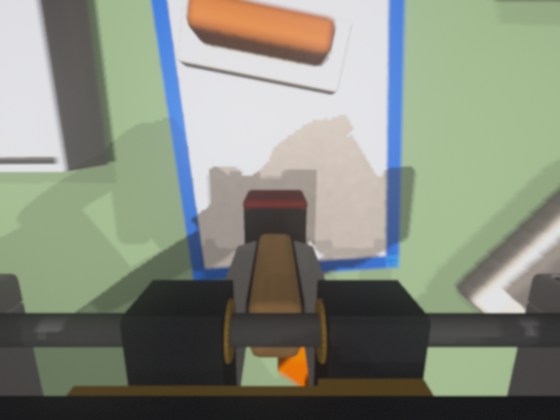

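View pics/l2.png

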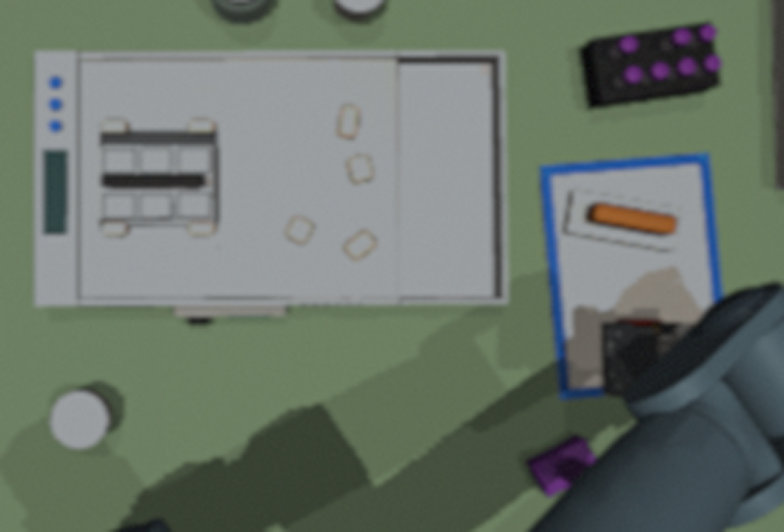

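```bash
python3 - <<'E'
from h import *
for i in range(3):
    s=read_state();print(s["time"],s["eef_pos"],s["force"],s["ee_rot"]);get_image("side")
S=get_image("side");save(S,"m.png",(280,120,480,270),4)
E
```

```text
20.1167 [ 396.53605841 -387.16592439   84.79075212] [-1.52710878  1.10417838 -3.37777022] [-5.80745279e-03  9.99975305e-01 -2.64029916e-04 -3.94876637e-03]
20.1667 [ 398.15622457 -389.22280564   88.08293674] [ 0.65876894  0.23670653 -1.26571304] [-3.24057904e-03  9.99992375e-01 -1.26352043e-04 -2.17566621e-03]
20.2167 [ 399.49322542 -391.04638393   90.63663935] [ 0.18784339  0.11766603 -2.76957608] [-8.64392042e-04  9.99999450e-01 -5.55005525e-05 -5.90919410e-04]
```

View pics/m.png

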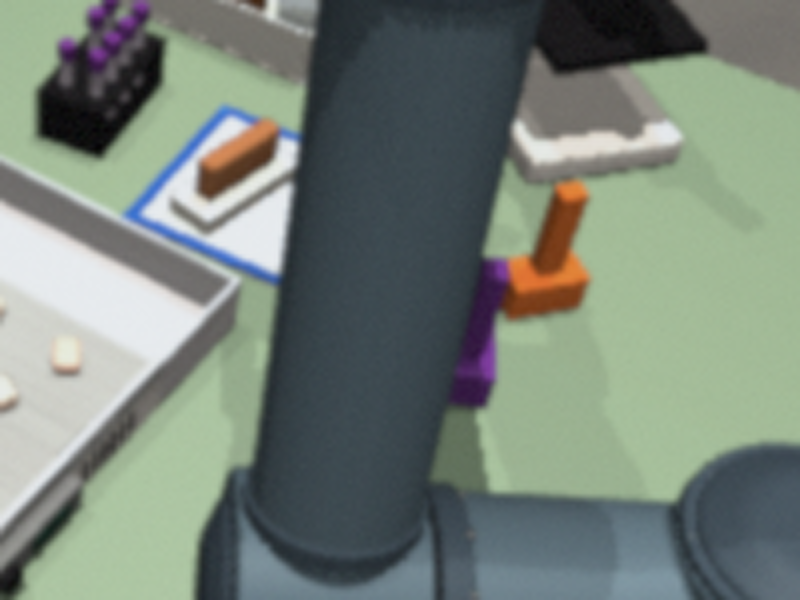

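{"method": "carry_out", "body": {
  "motion": [
    [[0,0,10],0],
    [[0,0,20],0],
    [[0,0,28],0],
    [[0,0,33],0],
    [[0,0,36],0],
    [[0,0,37.5],0],
    [[0,0,38.5],0],
    [[0,0,38.5],0]
  ]
}}

```text
time: 20.98
eef_pos: [399.9, -391.7, 52.2]
ee_rot: [0.0, 1.0, -0.0, 0.0]
force: [0.4, 0.5, -3.5]
opening: 19.6
```

{"method": "carry_out", "body": {
  "motion": [
    [[0,0,0],0],
    [[0,0,0],0],
    [[0,0,0],0]
  ]
}}

```text
time: 21.23
eef_pos: [399.8, -391.7, 52.2]
ee_rot: [0.0, 1.0, -0.0, 0.0]
force: [-0.2, 0.2, -3.4]
opening: 19.7
```

{"method": "carry_out", "body": {
  "motion": [
    [[0,0,0.7],0],
    [[0,0,1.4],0],
    [[0,0,2],0],
    [[0,0,2],0]
  ]
}}

```text
time: 21.57
eef_pos: [400.0, -391.8, 51.9]
ee_rot: [-0.0, 1.0, -0.0, -0.0]
force: [-1.8, 3.8, 10.0]
opening: 19.9
```

{"method": "carry_out", "body": {
  "motion": [
    [[0,0,-1.3],0],
    [[0,0,-1.3],0],
    [[0,0,-1.3],0],
    [[0,0,-1.3],0],
    [[0,0,-1.3],0],
    [[0,0,-1.3],0],
    [[0,0,-1.3],0],
    [[0,0,-1.3],0]
  ],
  "claw": 0.3
}}

```text
time: 22.23
eef_pos: [399.7, -391.5, 51.2]
ee_rot: [-0.0, 1.0, -0.0, -0.0]
force: [-0.2, 0.6, 0.4]
opening: 61.2
```

{"method": "carry_out", "body": {
  "motion": [
    [[0,0,-10],0],
    [[0,0,-25],0],
    [[0,0,-55],0],
    [[0,0,-90],0],
    [[0,0,-125],0],
    [[0,0,-145],0],
    [[0,0,-150],0]
  ],
  "claw": 1
}}

```text
time: 22.82
eef_pos: [401.3, -393.7, 207.1]
ee_rot: [0.004, 1.0, -0.0, 0.003]
force: [1.3, -0.4, 0.1]
opening: 94.0
```

```bash
python3 - <<'E'
from h import *
p=get_image("wrist");save(p,"n.png")
s=read_state();print(s["eef_pos"],s["force"])
E
```

```text
[ 400.87426763 -393.06773047  205.42859795] [ 0.34939144 -0.16641782  0.25078767]
```

View pics/n.png

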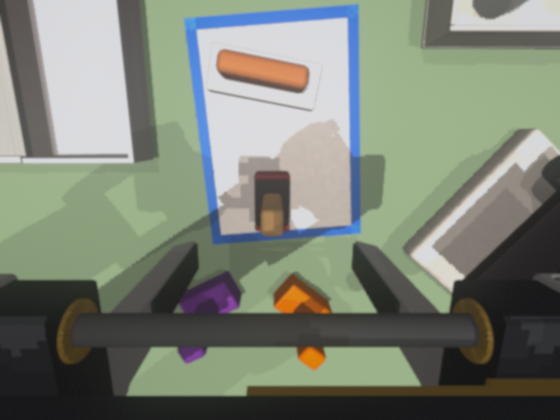

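The mallet stands alone on the mat at (272,202). The scraper at (263,75) is next, so I measure it.

```bash
python3 - <<'E'
from h import *
p=get_image("wrist");save(p,"o.png",(190,20,340,120),5)
E
```

```text
(no output)
```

View pics/o.png

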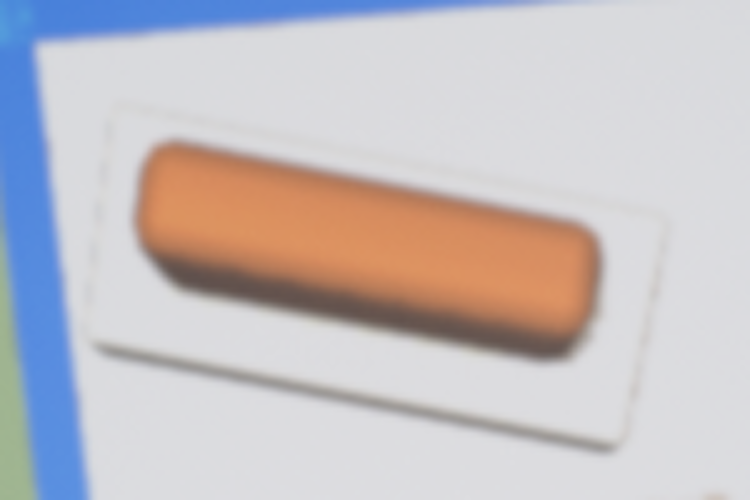

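```bash
python3 - <<'E'
from h import *
p=get_image("wrist")
f=lambda u,z:ray(p,(u[0]/5+190,u[1]/5+20),z)[:2]
q=np.float32([f(u,24) for u in((113,100),(667,214),(622,443),(90,343))]);print(q,q.mean(0),cv2.minAreaRect(q))
d=q[0]+q[3]-q[1]-q[2];print("y-axis dir yaw",np.arctan2(d[1],d[0])-np.pi/2)
g=np.float32([f(u,66) for u in((158,142),(598,222),(580,335),(138,238))]);print(g.mean(0),cv2.minAreaRect(g))
g=np.float32([f(u,4) for u in((100,352),(618,450))]);d=g[0]-g[1];print(np.arctan2(d[1],d[0])-np.pi/2)
print(read_state()["eef_pos"])
E
```

```text
[[ 568.00214 -327.9892 ]
 [ 546.418   -443.4978 ]
 [ 500.6163  -435.4229 ]
 [ 520.9233  -320.8066 ]] [ 533.9899  -381.92914] ((534.30908203125, -381.7060241699219), (117.5421142578125, 47.60995101928711), 79.95296478271484)
y-axis dir yaw -0.18006456
[ 533.8745  -382.11115] ((534.6112670898438, -382.273193359375), (84.4532699584961, 19.836301803588867), 78.49365234375)
-0.17667687
[ 399.4568633  -391.14171321  200.63550123]
```

{"method": "carry_out", "body": {
  "motion": [
    [[17,-1,0],-0.12],
    [[34,-2,0],-0.24],
    [[51,-4,0],-0.36],
    [[68,-5,0],-0.48],
    [[85,-6,0],-0.6],
    [[102,-7,0],-0.72],
    [[119,-8,0],-0.84],
    [[134,-9.5,0],-0.96]
  ]
}}

```text
time: 23.63
eef_pos: [533.6, -380.8, 197.8]
ee_rot: [-0.003, 0.886, 0.464, -0.001]
force: [-1.0, 0.9, 0.1]
opening: 94.3
```

{"method": "carry_out", "body": {
  "motion": [
    [[0,0,15],-0.12],
    [[0,0,35],-0.24],
    [[0,0,60],-0.36],
    [[0,0,85],-0.431],
    [[0,0,100],-0.431],
    [[0,0,105],-0.431],
    [[0,0,105],-0.431],
    [[0,0,105],-0.431]
  ]
}}

```text
time: 24.3
eef_pos: [533.9, -382.2, 96.5]
ee_rot: [0.0, 0.768, 0.64, 0.0]
force: [0.2, -0.4, 0.4]
opening: 94.0
```

```bash
python3 - <<'E'
from h import *
p=get_image("wrist");save(p,"q.png")
s=read_state();print(s["eef_pos"],s["ee_rot"],s["joint_pos"])
E
```

```text
[ 534.3476218  -382.66217015   97.51572862] [9.77578613e-04 7.68077532e-01 6.40356105e-01 8.88218459e-05] [-7.93649762e-01  3.69648579e-01  1.61105037e+00  1.80510922e-05
  1.15893056e+00 -6.12785063e-01]
```

View pics/q.png

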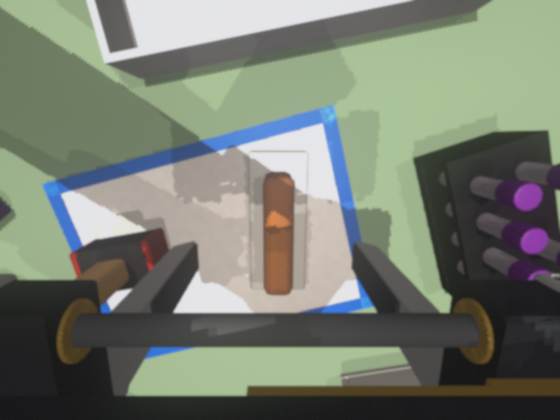

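{"method": "carry_out", "body": {
  "motion": [
    [[0,0,20],0],
    [[0,0,40],0],
    [[0,0,52],0],
    [[0,0,60],0],
    [[0,0,63],0],
    [[0,0,63],0]
  ]
}}

```text
time: 24.85
eef_pos: [533.8, -382.1, 33.3]
ee_rot: [-0.0, 0.768, 0.641, 0.0]
force: [0.1, -0.4, 0.6]
opening: 93.9
```

{"method": "carry_out", "body": {
  "motion": [
    [[0,0,0],0],
    [[0,0,0],0],
    [[0,0,0],0],
    [[0,0,0],0],
    [[0,0,0],0],
    [[0,0,0],0],
    [[0,0,0],0],
    [[0,0,0],0]
  ],
  "claw": -1,
  "force": 50
}}

```text
time: 25.52
eef_pos: [533.7, -382.0, 33.3]
ee_rot: [-0.0, 0.768, 0.641, 0.0]
force: [-0.9, 0.3, -0.7]
opening: 44.1
```

{"method": "carry_out", "body": {
  "motion": [
    [[0,0,0],0],
    [[0,0,0],0],
    [[0,0,0],0],
    [[0,0,0],0],
    [[0,0,0],0],
    [[0,0,0],0]
  ]
}}

```text
time: 26.02
eef_pos: [533.9, -382.1, 33.3]
ee_rot: [0.0, 0.768, 0.641, 0.0]
force: [1.7, -0.3, -0.3]
opening: 21.7
```

{"method": "carry_out", "body": {
  "motion": [
    [[0,0,-20],0],
    [[0,0,-50],0],
    [[0,0,-85],0],
    [[0,0,-117],0],
    [[28,2,-117],0],
    [[58,3,-117],0],
    [[90,5,-117],0],
    [[121.5,6,-117],0]
  ]
}}

```text
time: 26.68
eef_pos: [560.9, -262.1, 149.7]
ee_rot: [-0.001, 0.768, 0.64, -0.0]
force: [0.7, 1.1, -1.7]
opening: 21.7
```

{"method": "carry_out", "body": {
  "motion": [
    [[32,2,0],0.12],
    [[64,4,0],0.24],
    [[96,5,0],0.36],
    [[128,7,0],0.48],
    [[160,9,0],0.6],
    [[192,11,0],0.72],
    [[224,12,0],0.84],
    [[250,14,0],0.96]
  ]
}}

```text
time: 27.35
eef_pos: [619.3, -17.8, 149.5]
ee_rot: [-0.0, 0.977, 0.211, -0.001]
force: [-0.0, -0.3, -1.6]
opening: 21.7
```

{"method": "carry_out", "body": {
  "motion": [
    [[0,0,0],0.12],
    [[0,0,0],0.24],
    [[0,0,0],0.36],
    [[0,0,0],0.431],
    [[0,0,0],0.431],
    [[0,0,0],0.431]
  ]
}}

```text
time: 27.85
eef_pos: [619.4, -20.0, 149.7]
ee_rot: [-0.0, 1.0, 0.001, -0.001]
force: [0.1, 0.9, -2.0]
opening: 21.8
```

```bash
python3 - <<'E'
from h import *
p=get_image("wrist");save(p,"r.png")
s=read_state();print(s["eef_pos"],s["ee_rot"],s["force"])
T=get_image("top");save(T,"r2.png",(180,120,460,310),2.8)
for nm,q in(("w",p),("t",T)):
    print(nm,[(round(d["p"],2),np.round(d["xy"]).tolist(),ray(q,d["xy"],50)[:2].round(1).tolist()) for d in place_of(q,"wax0")[:6]])
E
```

```text
[619.50503883 -20.10359708 149.77157772] [-7.23789171e-05  9.99999564e-01  7.71196065e-04 -5.21968292e-04] [ 0.15684223  0.32592043 -2.58790091]
w [(0.78, [354.0, 246.0], [590.4, -94.6])]
t [(0.73, [156.0, 148.0], [687.4, 365.2])]
```

View pics/r.png

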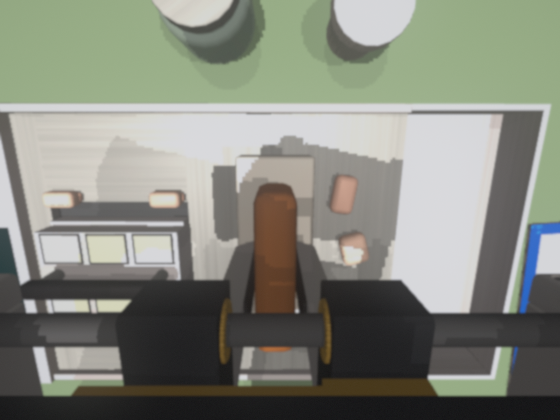

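View pics/r2.png

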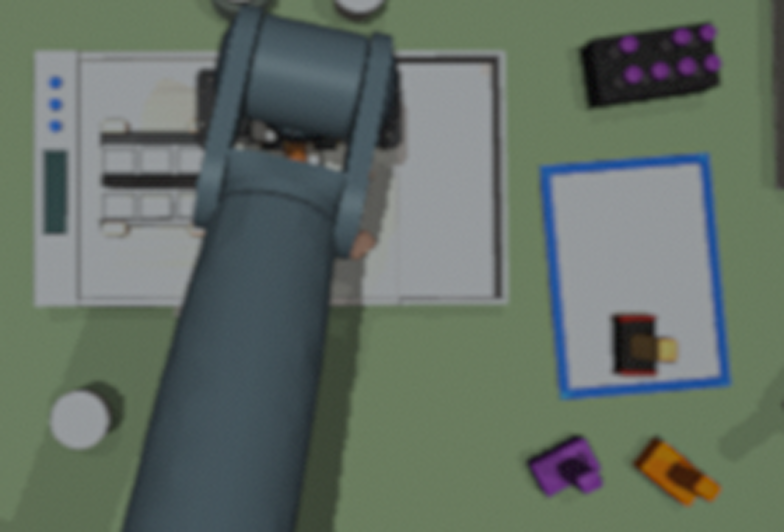

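{"method": "carry_out", "body": {
  "motion": [
    [[0,0,15],0],
    [[0,0,35],0],
    [[0,0,52],0],
    [[0,0,62],0],
    [[0,0,67],0],
    [[0,0,69],0],
    [[0,0,70],0],
    [[0,0,70],0]
  ]
}}

```text
time: 28.72
eef_pos: [620.6, -20.2, 81.2]
ee_rot: [0.0, 1.0, -0.0, 0.001]
force: [-0.6, -0.5, -1.6]
opening: 21.8
```

```bash
python3 - <<'E'
from h import *
p=get_image("wrist");save(p,"s.png");print(ray(p,(403,180),50))
S=get_image("side");save(S,"s2.png",(180,160,340,280),5)
s=read_state();print(s["eef_pos"],s["ee_rot"],s["force"])
E
```

```text
[ 662.88647611 -106.493354     50.        ]
[620.7086388  -20.26431186  81.39966314] [ 2.20646825e-04  9.99999517e-01 -5.07787068e-05  9.56035870e-04] [ 0.27980033 -0.2279793  -3.14508376]
```

View pics/s.png

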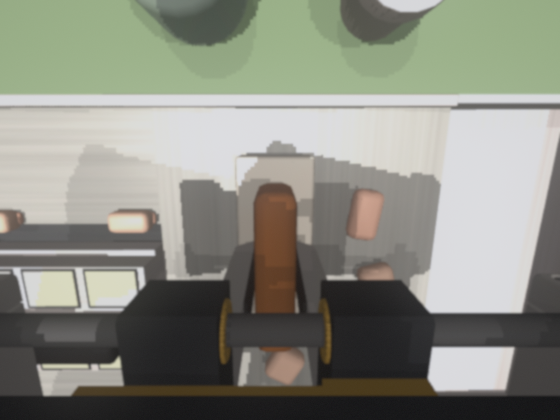

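View pics/s2.png

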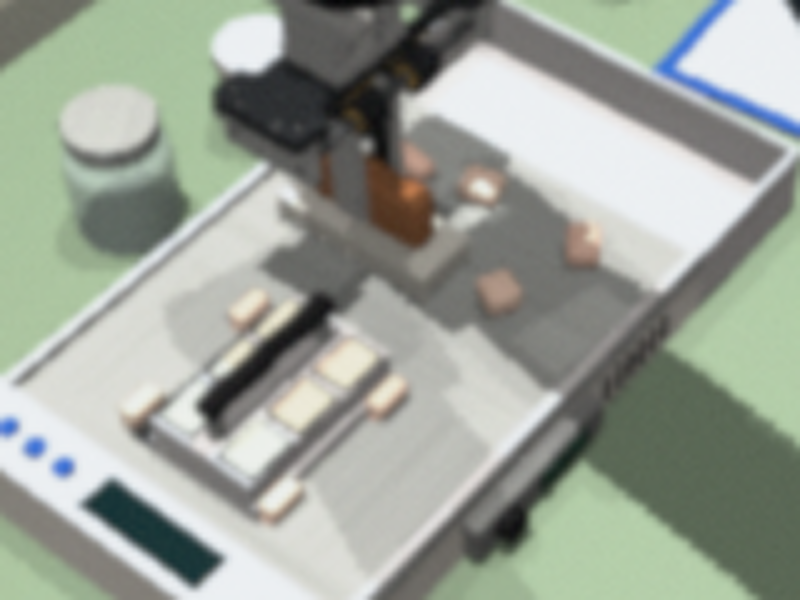

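{"method": "carry_out", "body": {
  "motion": [
    [[0,4,1],0],
    [[0,10,1],0],
    [[0,16,1],0],
    [[0,22,1],0],
    [[0,28,1],0],
    [[0,34,1],0],
    [[0,40,1],0],
    [[0,46,1],0]
  ]
}}

```text
time: 29.48
eef_pos: [619.9, -66.8, 79.3]
ee_rot: [-0.0, 1.0, -0.0, 0.0]
force: [1.2, 0.4, -1.4]
opening: 21.5
```

{"method": "carry_out", "body": {
  "motion": [
    [[0,6,0],0],
    [[0,12,0],0],
    [[0,18,0],0],
    [[0,24,0],0],
    [[0,30,0],0],
    [[0,36,0],0],
    [[0,42,0],0],
    [[0,48,0],0]
  ]
}}

```text
time: 30.15
eef_pos: [619.9, -114.7, 79.3]
ee_rot: [0.0, 1.0, -0.0, 0.0]
force: [0.1, -0.9, -1.3]
opening: 21.4
```

{"method": "carry_out", "body": {
  "motion": [
    [[0,6,0],0],
    [[0,12,0],0],
    [[0,18,0],0],
    [[0,23,0],0],
    [[0,26,0],0],
    [[0,28,0],0],
    [[0,28,0],0]
  ]
}}

```text
time: 30.73
eef_pos: [619.9, -142.7, 79.3]
ee_rot: [0.0, 1.0, -0.0, 0.0]
force: [0.2, 0.4, -0.8]
opening: 21.9
```

```bash
python3 - <<'E'
from h import *
p=get_image("wrist");save(p,"t.png")
S=get_image("side");save(S,"t2.png",(180,140,360,275),4.4)
s=read_state();print(s["eef_pos"],s["ee_rot"],s["force"])
E
```

```text
[ 619.94542374 -142.23099366   79.31371711] [ 1.86338665e-04  9.99999980e-01 -3.62168177e-05  6.57116437e-05] [-0.27963921  0.07373182 -1.54148638]
```

View pics/t.png

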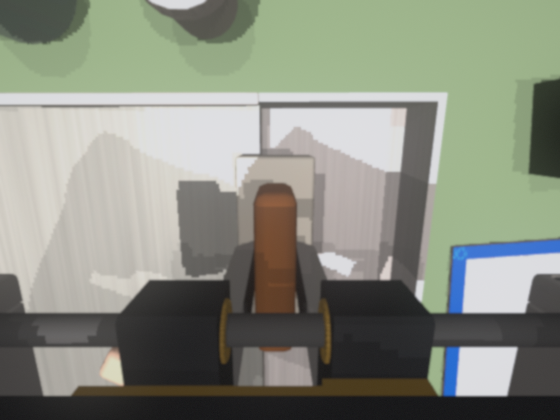

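View pics/t2.png

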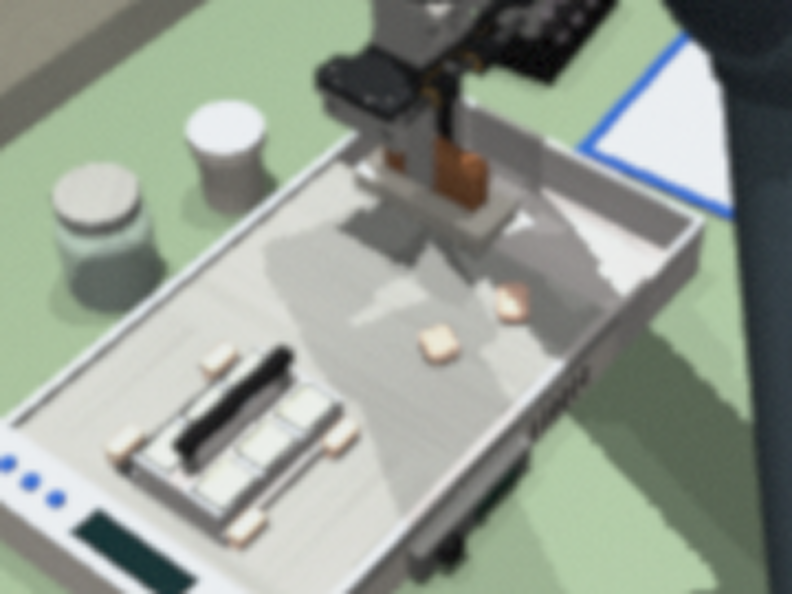

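{"method": "carry_out", "body": {
  "motion": [
    [[0,0,-15],0],
    [[0,0,-35],0],
    [[-20,-30,-37],0],
    [[-40,-62,-37],0],
    [[-60,-95,-37],0],
    [[-78,-128,-37],0],
    [[-92,-154,-37],0],
    [[-96,-163,-37],0]
  ]
}}

```text
time: 31.5
eef_pos: [521.2, 24.3, 115.5]
ee_rot: [-0.001, 1.0, 0.002, -0.001]
force: [-0.3, -0.5, -1.9]
opening: 21.7
```

{"method": "carry_out", "body": {
  "motion": [
    [[0,0,0],0],
    [[0,0,0],0],
    [[0,0,0],0]
  ]
}}

```text
time: 31.75
eef_pos: [524.9, 19.9, 116.6]
ee_rot: [0.0, 1.0, -0.0, 0.001]
force: [0.3, 0.1, -1.3]
opening: 21.7
```

```bash
python3 - <<'E'
from h import *
p=get_image("wrist");save(p,"u.png")
S=get_image("side");save(S,"u2.png",(180,140,360,275),4.4)
s=read_state();print(s["eef_pos"],s["ee_rot"],s["force"])
E
```

```text
[524.7910615   19.6733181  116.42419304] [ 1.50135141e-04  9.99999577e-01 -8.68905425e-04  2.61121243e-04] [ 0.07867099  1.40342653 -1.97139689]
```

View pics/u.png

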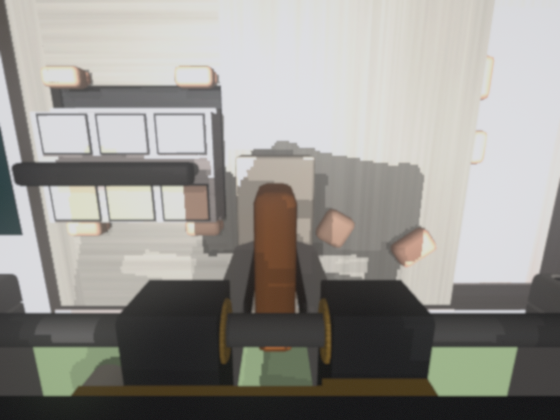

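View pics/u2.png

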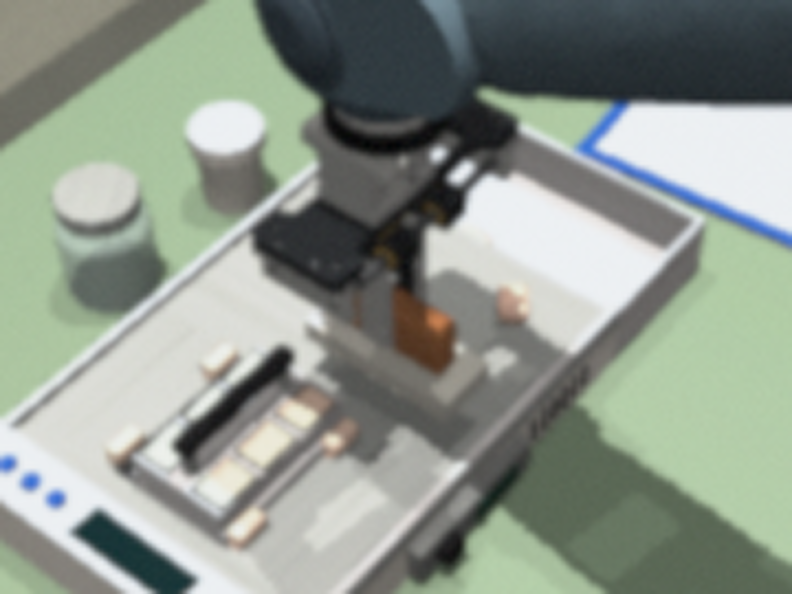

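{"method": "carry_out", "body": {
  "motion": [
    [[1,-2,5],0],
    [[2,-4,12],0],
    [[2,-4,20],0],
    [[2,-4,27],0],
    [[2,-4,32],0],
    [[2,-4,35],0],
    [[2,-4,36.5],0],
    [[2,-4,36.5],0]
  ]
}}

```text
time: 32.52
eef_pos: [526.0, 24.9, 79.7]
ee_rot: [0.0, 1.0, -0.0, 0.0]
force: [0.6, -0.9, -1.1]
opening: 21.7
```

{"method": "carry_out", "body": {
  "motion": [
    [[0,4,0],0],
    [[0,10,0],0],
    [[0,16,0],0],
    [[0,22,0],0],
    [[0,28,0],0],
    [[0,34,0],0],
    [[0,40,0],0],
    [[0,46,0],0]
  ]
}}

```text
time: 33.18
eef_pos: [525.9, -21.8, 79.8]
ee_rot: [0.0, 1.0, -0.0, 0.0]
force: [-0.4, 0.7, -2.1]
opening: 21.8
```

{"method": "carry_out", "body": {
  "motion": [
    [[0,6,0],0],
    [[0,12,0],0],
    [[0,18,0],0],
    [[0,24,0],0],
    [[0,30,0],0],
    [[0,36,0],0],
    [[0,42,0],0],
    [[0,48,0],0]
  ]
}}

```text
time: 33.85
eef_pos: [525.9, -69.7, 79.7]
ee_rot: [-0.0, 1.0, -0.0, 0.0]
force: [0.3, -0.2, -2.2]
opening: 22.1
```

{"method": "carry_out", "body": {
  "motion": [
    [[0,6,0],0],
    [[0,12,0],0],
    [[0,18,0],0],
    [[0,24,0],0],
    [[0,30,0],0],
    [[0,36,0],0],
    [[0,42,0],0],
    [[0,48,0],0]
  ]
}}

```text
time: 34.52
eef_pos: [525.9, -117.7, 79.8]
ee_rot: [0.0, 1.0, -0.0, 0.0]
force: [1.0, 0.4, -2.3]
opening: 21.8
```

{"method": "carry_out", "body": {
  "motion": [
    [[0,6,0],0],
    [[0,11,0],0],
    [[0,15,0],0],
    [[0,18,0],0],
    [[0,20,0],0],
    [[0,20,0],0]
  ]
}}

```text
time: 35.02
eef_pos: [525.9, -137.4, 79.7]
ee_rot: [0.0, 1.0, -0.0, 0.0]
force: [0.3, -0.5, -2.3]
opening: 21.5
```

```bash
python3 - <<'E'
from h import *
p=get_image("wrist");save(p,"v.png")
S=get_image("side");save(S,"v2.png",(180,140,360,275),4.4)
s=read_state();print(s["eef_pos"],s["ee_rot"],s["force"])
E
```

```text
[ 525.85558432 -136.97261388   79.72185144] [-9.15471023e-05  9.99999991e-01 -8.35229570e-05 -4.21499111e-05] [ 0.11498073  0.51922982 -3.08707836]
```

View pics/v.png

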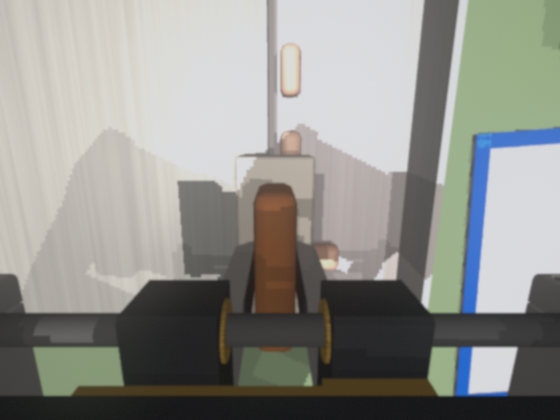

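View pics/v2.png

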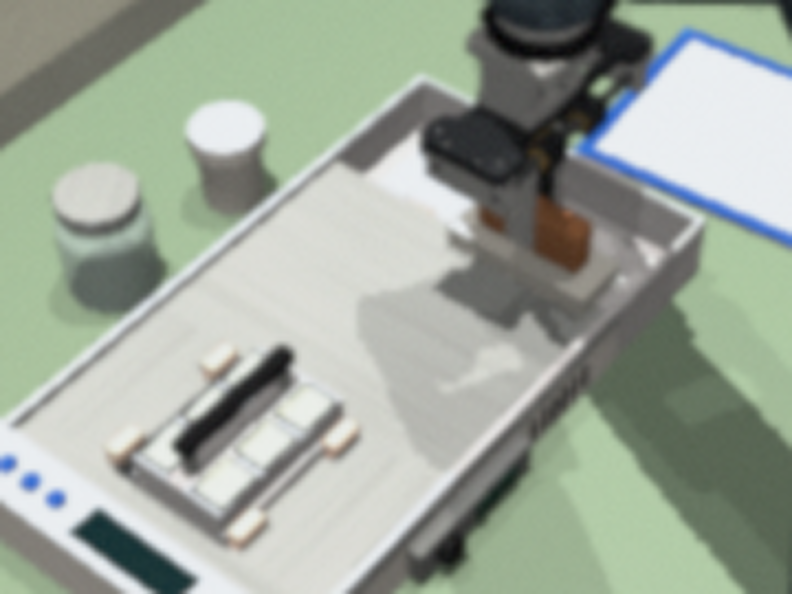

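{"method": "carry_out", "body": {
  "motion": [
    [[0,0,-20],0],
    [[0,0,-45],0],
    [[0,0,-75],0],
    [[-10,5,-95],0],
    [[-20,15,-100],0],
    [[-24,22,-100],0],
    [[-25,24,-100],0],
    [[-25,24,-100],0]
  ]
}}

```text
time: 35.78
eef_pos: [500.2, -161.0, 178.6]
ee_rot: [-0.001, 1.0, -0.001, -0.001]
force: [0.3, 0.7, -1.7]
opening: 21.6
```

```bash
python3 - <<'E'
from h import *
p=get_image("wrist");save(p,"w.png")
S=get_image("side");save(S,"w2.png",(180,140,360,275),4.4)
s=read_state();print(s["eef_pos"],s["ee_rot"],s["force"])
print([(round(d["p"],2),np.round(d["xy"]).tolist(),ray(p,d["xy"],8)[:2].round(1).tolist()) for d in place_of(p,"wax0")[:8]])
E
```

```text
[ 500.41109612 -160.56946649  178.42014603] [-7.24878227e-04  9.99999240e-01 -1.81692704e-04 -9.80744165e-04] [-0.13574164 -0.22020603 -1.88895013]
[(0.95, [255.0, 62.0], [645.1, -140.1]), (0.58, [258.0, 124.0], [584.3, -142.9])]
```

View pics/w.png

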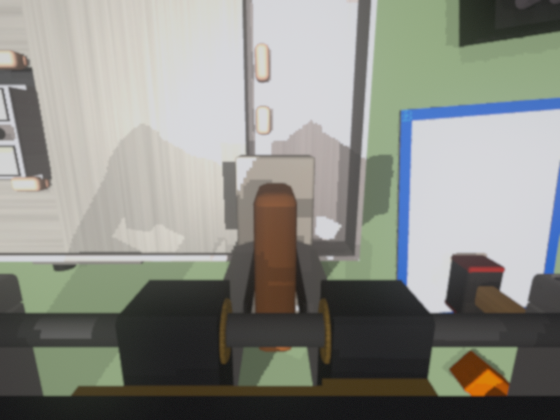

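View pics/w2.png

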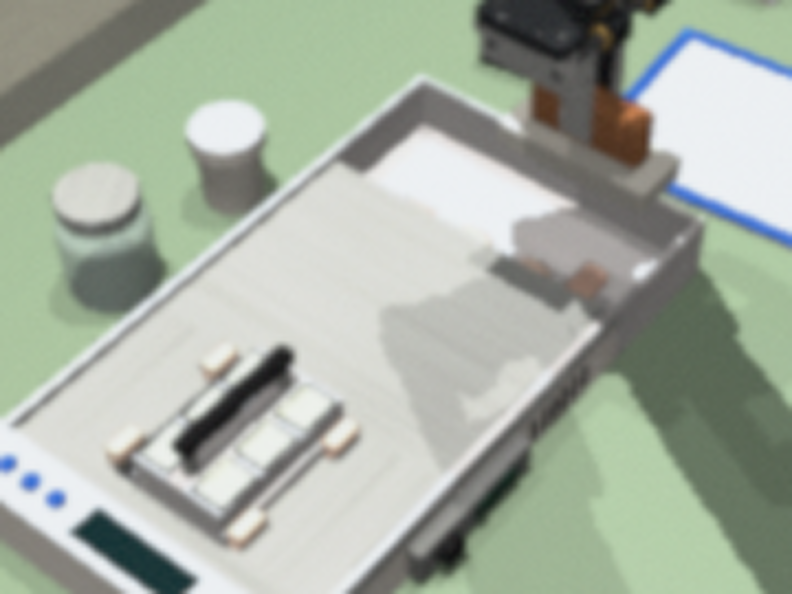

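Deck is clear and all four bits are in the trough: two at (261,60) and (263,120) in the wrist view, two at (540,268) and (587,285) in the side crop. Next the scraper goes back on the mat.

{"method": "carry_out", "body": {
  "motion": [
    [[3,25,0],0],
    [[7,58,0],0],
    [[11,91,0],0],
    [[15,124,0],0],
    [[20,157,0],0],
    [[24,188,0],0],
    [[27,214,0],0],
    [[29,230,0],0]
  ]
}}

```text
time: 36.6
eef_pos: [529.9, -393.3, 178.5]
ee_rot: [-0.0, 1.0, -0.001, -0.0]
force: [-0.8, -0.2, -2.3]
opening: 22.0
```

{"method": "carry_out", "body": {
  "motion": [
    [[0,0,15],0],
    [[0,0,45],0],
    [[0,0,80],0],
    [[0,0,110],0],
    [[0,0,130],0],
    [[0,0,139],0],
    [[0,0,143],0],
    [[0,0,144],0]
  ]
}}

```text
time: 37.27
eef_pos: [530.1, -390.9, 35.3]
ee_rot: [-0.0, 1.0, 0.0, -0.0]
force: [-0.1, -0.4, -0.7]
opening: 21.6
```

```bash
python3 - <<'E'
from h import *
p=get_image("wrist");save(p,"x.png")
s=read_state();print(s["eef_pos"],s["ee_rot"],s["force"])
E
```

```text
[ 530.5136043  -391.42034223   36.3801651 ] [4.02045100e-04 9.99999831e-01 5.55023414e-05 4.17104042e-04] [-0.07662925 -0.73407422 -1.61151593]
```

View pics/x.png

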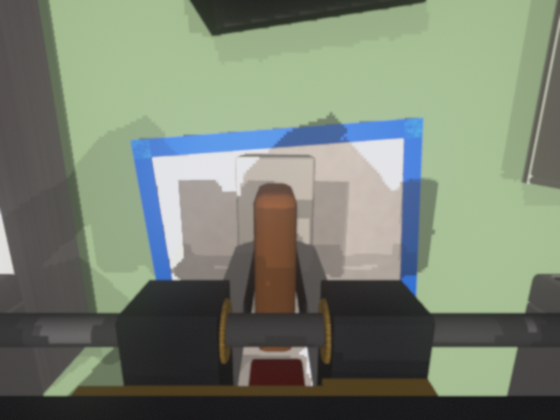

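{"method": "carry_out", "body": {
  "motion": [
    [[0,0,0.7],0],
    [[0,0,1.4],0],
    [[0,0,2],0],
    [[0,0,2.5],0],
    [[0,0,2.5],0],
    [[0,0,2.5],0]
  ]
}}

```text
time: 37.82
eef_pos: [529.9, -391.2, 33.5]
ee_rot: [0.0, 1.0, -0.0, 0.0]
force: [1.0, -0.1, -2.7]
opening: 21.8
```

{"method": "carry_out", "body": {
  "motion": [
    [[0,0,0.5],0],
    [[0,0,1],0],
    [[0,0,1],0]
  ]
}}

```text
time: 38.07
eef_pos: [530.0, -391.2, 33.3]
ee_rot: [0.0, 1.0, -0.0, -0.0]
force: [-2.8, 2.6, 4.8]
opening: 21.9
```

Touching down; release and rise.

{"method": "carry_out", "body": {
  "motion": [
    [[0,0,-0.7],0],
    [[0,0,-0.7],0],
    [[0,0,-0.7],0],
    [[0,0,-0.7],0],
    [[0,0,-0.7],0],
    [[0,0,-0.7],0],
    [[0,0,-0.7],0],
    [[0,0,-0.7],0]
  ],
  "claw": 0.4
}}

```text
time: 38.73
eef_pos: [529.9, -391.1, 32.9]
ee_rot: [-0.0, 1.0, -0.0, 0.0]
force: [0.1, -0.7, -0.0]
opening: 65.3
```

{"method": "carry_out", "body": {
  "motion": [
    [[0,0,-10],0],
    [[0,0,-30],0],
    [[0,0,-62],0],
    [[0,0,-98],0],
    [[0,0,-135],0],
    [[0,0,-158],0],
    [[0,0,-168],0],
    [[0,0,-170],0]
  ]
}}

```text
time: 39.4
eef_pos: [530.9, -392.1, 206.5]
ee_rot: [0.002, 1.0, -0.0, 0.002]
force: [-0.2, -0.2, 0.0]
opening: 65.9
```

```bash
python3 - <<'E'
from h import *
p=get_image("wrist");save(p,"y.png")
s=read_state();print(s["eef_pos"],s["opening"],s["force"])
E
```

```text
[ 530.13435386 -391.38828623  204.21558954] 65.83967473631941 [ 0.82965276 -0.27246691 -0.63091871]
```

View pics/y.png

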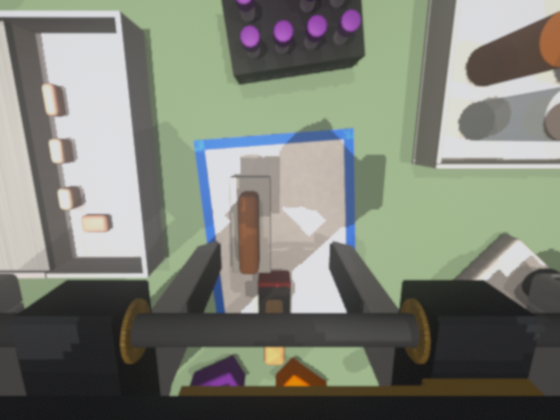

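```bash
python3 - <<'E'
from h import *
p=get_image("wrist");save(p,"y2.png",(180,110,380,370),3)
q=np.float32([ray(p,u,24)[:2] for u in((231,177),(270,175),(271,270),(236,272))]);print(q.mean(0),cv2.minAreaRect(q))
for z,u in((4,(200,143)),(4,(352,132))):print(ray(p,u,z))
for n,z in(("scraper",4),("mallet",4),("tool_mat",0)):
    print(n,[(round(d["p"],2),np.round(d["xy"]).tolist(),ray(p,d["xy"],z)[:2].round(1).tolist()) for d in place_of(p,n)[:4]])
E
```

```text
[ 498.32874 -364.37524] ((498.2443542480469, -364.72686767578125), (119.3353042602539, 44.86471939086914), 1.0742274522781372)
[ 593.77171484 -303.20260707    4.        ]
[ 606.34790034 -482.21661542    4.        ]
scraper [(0.97, [250.0, 225.0], [493.1, -360.5])]
mallet [(0.79, [272.0, 291.0], [402.2, -388.4]), (0.7, [299.0, 375.0], [269.6, -426.3]), (0.63, [218.0, 370.0], [277.7, -310.4]), (0.4, [94.0, 228.0], [488.9, -164.0])]
tool_mat [(0.76, [282.0, 239.0], [472.9, -400.3])]
```

View pics/y2.png

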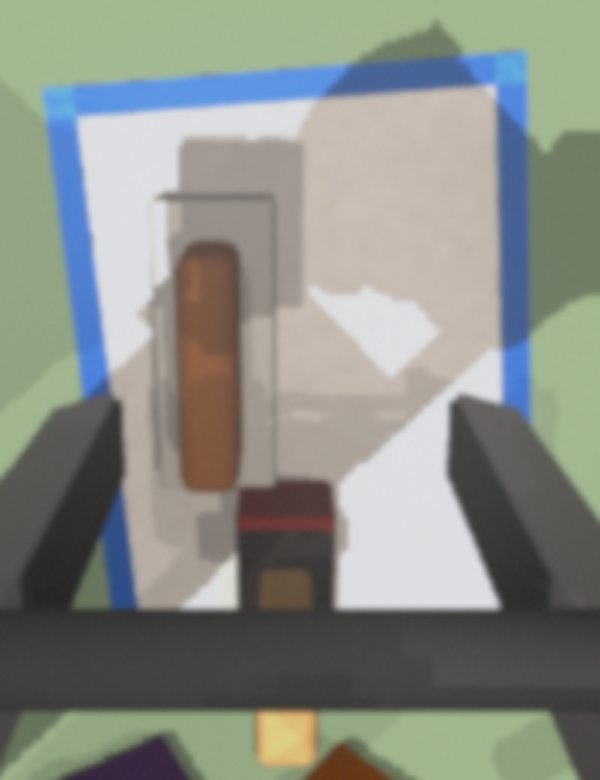

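The scraper was knocked by about 40 mm to (498,-364) while I was clear of it. It is still upright and well within the mat limits, and the mallet is fine. All four bits are visible in the trough at (53,100), (60,150), (68,197) and (96,222). Now the mould.

{"method": "carry_out", "body": {
  "motion": [
    [[3,-25,0],-0.11],
    [[6,-62,0],-0.22],
    [[10,-99,0],-0.33],
    [[13,-137,0],-0.44],
    [[16,-175,0],-0.56],
    [[19,-213,0],-0.68],
    [[22,-251,0],-0.79],
    [[25,-290,0],-0.9]
  ]
}}

```text
time: 40.32
eef_pos: [553.9, -99.1, 201.1]
ee_rot: [-0.001, 0.899, 0.437, -0.001]
force: [0.8, 0.4, -0.1]
opening: 66.1
```

{"method": "carry_out", "body": {
  "motion": [
    [[29,-18,0],-0.115],
    [[58,-36,0],-0.23],
    [[86,-53,0],-0.345],
    [[110,-68,0],-0.46],
    [[127,-79,0],-0.575],
    [[137,-85,0],-0.671],
    [[139.5,-86.4,0],-0.671],
    [[139.5,-86.4,0],-0.671]
  ]
}}

```text
time: 40.98
eef_pos: [573.3, 62.5, 201.5]
ee_rot: [-0.001, 0.708, 0.707, -0.001]
force: [0.1, 0.1, 0.0]
opening: 65.3
```

```bash
python3 - <<'E'
from h import *
p=get_image("wrist");save(p,"z.png");save(p,"z2.png",(150,20,400,220),3.2)
s=read_state();print(s["eef_pos"],s["ee_rot"],s["force"],s["joint_pos"])
for n,z in(("mould",40),("mould_handle",106)):
    print(n,[(round(d["p"],2),np.round(d["xy"]).tolist(),ray(p,d["xy"],z)[:2].round(1).tolist()) for d in place_of(p,n)[:4]])
E
```

```text
[573.43714645  61.7245235  201.79665214] [-6.60850131e-04  7.07825567e-01  7.06386555e-01 -7.51326977e-04] [-0.12934121 -0.28016059  0.34068975] [-8.91172381e-02  7.99535334e-02  1.75070273e+00 -3.13543508e-04
  1.31291452e+00 -8.70019036e-02]
mould [(0.91, [279.0, 146.0], [577.3, 123.8])]
mould_handle [(0.82, [276.0, 148.0], [574.0, 123.8]), (0.45, [278.0, 148.0], [575.9, 124.0])]
```

View pics/z2.png

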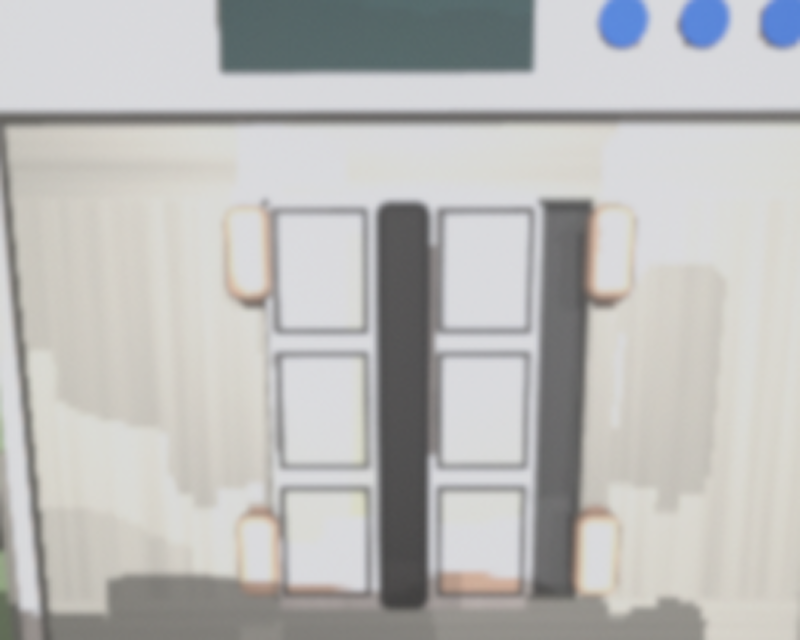

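```bash
python3 - <<'E'
from h import *
p=get_image("wrist")
f=lambda u,v,z:ray(p,(u/3.2+150,v/3.2+20),z).round(1)
print("handle",f(379,400,112),f(429,400,112),f(403,203,112),f(403,605,106))
print("top edges",f(270,400,78),f(536,400,78))
print("pocket far edge",f(585,400,50))
print("lumps outer",f(225,250,66),f(634,250,66),f(238,550,66),f(620,550,66),"inner",f(268,250,66),f(590,250,66))
E
```

```text
handle [568.7 124.8 112. ] [581.9 124.8 112. ] [575.1 173.1 112. ] [574.9  68.1 106. ]
top edges [535.7 123.9  78. ] [614.5 123.8  78. ]
pocket far edge [634. 123.  50.]
lumps outer [522.3 167.2  66. ] [643.8 166.9  66. ] [522.4  76.9  66. ] [644.3  76.6  66. ] inner [535.1 167.1  66. ] [630.8 166.9  66. ]
```

{"method": "carry_out", "body": {
  "motion": [
    [[20,0.5,0],0],
    [[45,1,10],0],
    [[58,1.3,35],0],
    [[60,1.3,65],0],
    [[60,1.3,92],0],
    [[60,1.3,108],0],
    [[60,1.3,115],0],
    [[60,1.3,116],0]
  ]
}}

```text
time: 41.85
eef_pos: [574.2, 121.1, 85.2]
ee_rot: [-0.001, 0.708, 0.707, -0.001]
force: [0.0, -0.4, 0.0]
opening: 65.5
```

{"method": "carry_out", "body": {
  "motion": [
    [[0,0,0],0],
    [[0,0,0],0],
    [[0,0,0],0],
    [[0,0,0],0],
    [[0,0,0],0],
    [[0,0,0],0],
    [[0,0,0],0],
    [[0,0,0],0]
  ],
  "claw": -1,
  "force": 45
}}

```text
time: 42.52
eef_pos: [575.0, 121.9, 87.0]
ee_rot: [-0.0, 0.707, 0.707, -0.0]
force: [-7.4, -0.3, 4.7]
opening: 15.8
```

{"method": "carry_out", "body": {
  "motion": [
    [[0,0,0],0],
    [[0,0,0],0],
    [[0,0,0],0],
    [[0,0,0],0]
  ]
}}

```text
time: 42.85
eef_pos: [574.4, 121.9, 87.0]
ee_rot: [-0.001, 0.707, 0.707, -0.001]
force: [-5.5, 0.2, 4.6]
opening: 13.6
```

{"method": "carry_out", "body": {
  "motion": [
    [[0,2,0],0],
    [[0,4,0],0],
    [[0,6,0],0],
    [[0,7,0],0],
    [[0,8,0],0],
    [[0,8,0],0],
    [[0,8,0],0]
  ]
}}

```text
time: 43.43
eef_pos: [582.2, 122.1, 87.0]
ee_rot: [-0.001, 0.707, 0.707, -0.001]
force: [-6.5, 0.1, 5.9]
opening: 13.5
```

```bash
python3 - <<'E'
from h import *
p=get_image("wrist");save(p,"za.png")
s=read_state();print(s["eef_pos"],s["ee_rot"],s["force"])
E
```

```text
[582.17955367 122.04825446  86.95959384] [-0.00107834  0.7070517   0.70716029 -0.00102102] [-6.93212977  0.24244099  5.29504171]
```

View pics/za.png

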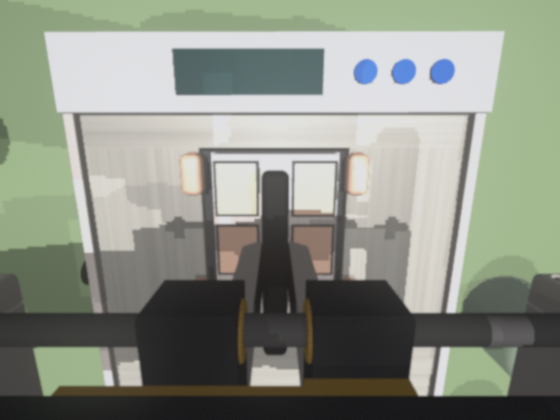

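Mould centred between the lumps (192 and 358 px, mould centre 275). Lift.

{"method": "carry_out", "body": {
  "motion": [
    [[0,0,-2],0],
    [[0,0,-4],0],
    [[0,0,-6],0],
    [[0,0,-9],0],
    [[0,0,-12],0],
    [[0,0,-15],0]
  ]
}}

```text
time: 43.98
eef_pos: [583.1, 121.9, 101.8]
ee_rot: [-0.0, 0.707, 0.707, -0.0]
force: [0.4, 0.2, -9.1]
opening: 13.8
```

{"method": "carry_out", "body": {
  "motion": [
    [[0,0,-15],0],
    [[0,0,-40],0],
    [[0,0,-65],0],
    [[12,-4,-75],0],
    [[38,-13,-75],0],
    [[70,-24,-75],0],
    [[102,-35,-75],0],
    [[134,-46,-75],0]
  ]
}}

```text
time: 44.65
eef_pos: [536.0, 257.6, 176.6]
ee_rot: [-0.0, 0.707, 0.707, -0.0]
force: [0.5, 0.6, -8.3]
opening: 13.6
```

{"method": "carry_out", "body": {
  "motion": [
    [[32,-11,0],0],
    [[64,-22,0],0],
    [[92,-32,0],0],
    [[117,-41,0],0],
    [[135,-48,0],0],
    [[145,-51,0],0],
    [[148,-52,0],0],
    [[148,-52,0],0]
  ]
}}

```text
time: 45.32
eef_pos: [484.8, 404.1, 176.6]
ee_rot: [0.0, 0.707, 0.707, -0.0]
force: [0.2, 0.1, -9.1]
opening: 13.8
```

```bash
python3 - <<'E'
from h import *
p=get_image("wrist");save(p,"zb.png")
S=get_image("side");save(S,"zb2.png",(60,220,300,400),3.3)
s=read_state();print(s["eef_pos"],s["ee_rot"],s["force"])
for n in ("drain_mat",):
  for q in(p,S):
    print(n,[(round(d["p"],2),np.round(d["xy"]).tolist(),ray(q,d["xy"],0)[:2].round(1).tolist()) for d in place_of(q,n)[:4]])
E
```

```text
[485.62866795 402.92176345 176.70410137] [ 2.60401546e-04  7.07418009e-01  7.06795280e-01 -3.54770732e-04] [-0.52517833 -0.76951757 -7.80561619]
drain_mat [(0.47, [276.0, 234.0], [487.2, 361.7]), (0.25, [455.0, 222.0], [697.3, 377.4])]
drain_mat [(0.55, [190.0, 338.0], [484.8, 396.8])]
```

View pics/zb.png

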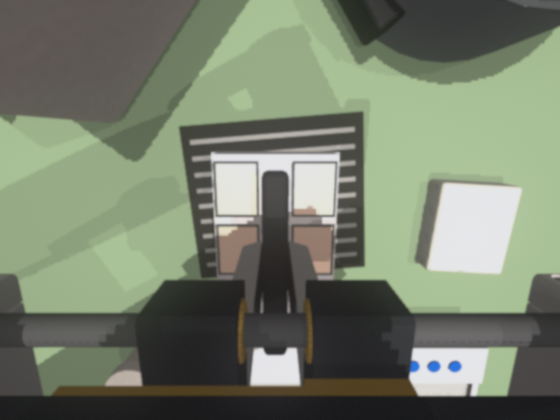

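View pics/zb2.png

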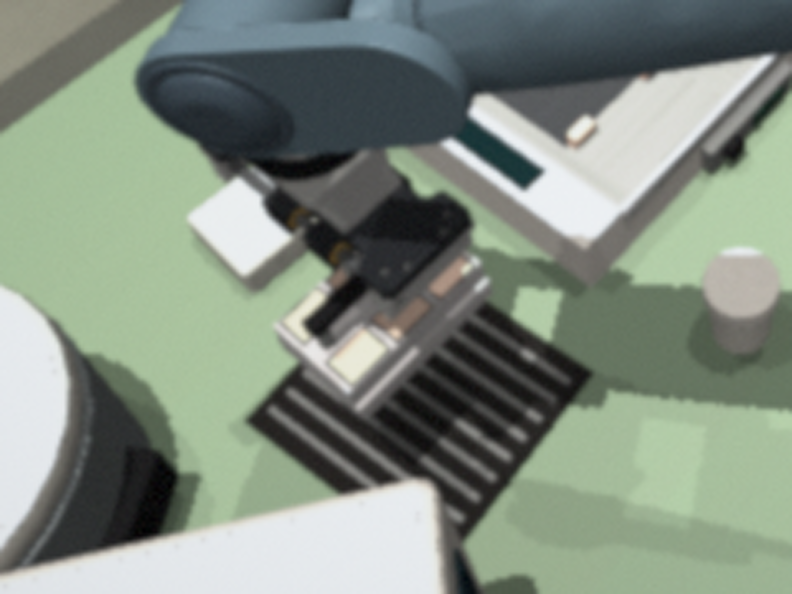

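```bash
python3 - <<'E'
from h import *
T=get_image("top");p=get_image("wrist");S=get_image("side")
for z in(0,150,250,350):print(z,"box",ray(T,(117,273),z)[:2].round(),ray(T,(70,293),z)[:2].round(),"cyl",ray(T,(97,165),z)[:2].round(), "wrist corner",ray(p,(205,0),z)[:2].round())
q=np.float32([ray(p,u,4)[:2] for u in((181,126),(361,113),(364,268))]);print((q[0]+q[2])/2,q)
save(T,"zc.png",(0,100,300,380),2.6)
E
```

```text
0 box [310. 495.] [250. 638.] cyl [644. 561.] wrist corner [417. 606.]
150 box [329. 437.] [276. 563.] cyl [623. 495.] wrist corner [446. 550.]
250 box [341. 399.] [293. 514.] cyl [609. 452.] wrist corner [465. 513.]
350 box [353. 361.] [310. 464.] cyl [595. 408.] wrist corner [485. 476.]
[489.4756  401.53387] [[384.68066 484.56372]
 [578.7772  497.7115 ]
 [594.2705  318.50403]]
```

View pics/zc.png

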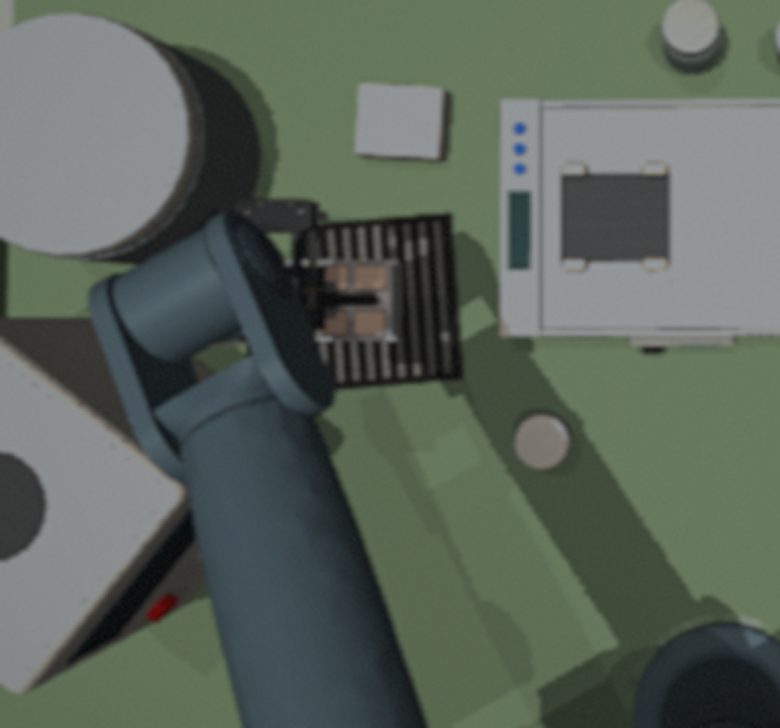

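```bash
python3 - <<'E'
from h import *
T=get_image("top");S=get_image("side")
for c in((71,288),(0,225)):
    X=tri(T,c,S,(190,370));print(c,X,proj(T,X),proj(S,X))
print([ray(S,(190,370),z).round() for z in(100,200,300)])
s=read_state();print(s["joint_pos"])
E
```

```text
(71, 288) [309.79103081 494.36943098 283.30191061] [ 71.20470089 288.23275152] [189.5571609  369.96033379]
(0, 225) [375.96094259 553.13017299 406.22391437] [ 13.797972   266.05718927] [115.22176188 343.13616194]
[array([384., 467., 100.]), array([343., 482., 200.]), array([302., 496., 300.])]
[ 5.13952640e-01  2.27661957e-01  1.63187286e+00 -4.36036130e-05
  1.28202771e+00  5.14724498e-01]
```

The tall white box's corner triangulates to about (310,494,283), clear of the arm's footprint. Lowering.

{"method": "carry_out", "body": {
  "motion": [
    [[0,0,12],0],
    [[0,0,32],0],
    [[0,0,54],0],
    [[0,0,76],0],
    [[0,0,96],0],
    [[0,0,110],0],
    [[0,0,118],0],
    [[0,0,121],0]
  ]
}}

```text
time: 46.43
eef_pos: [484.4, 403.3, 54.0]
ee_rot: [-0.0, 0.707, 0.707, -0.001]
force: [0.4, -1.0, -8.5]
opening: 13.7
```

{"method": "carry_out", "body": {
  "motion": [
    [[0,0,0.5],0],
    [[0,0,1.2],0],
    [[0,0,2],0],
    [[0,0,2.8],0],
    [[0,0,3.4],0],
    [[0,0,3.4],0]
  ]
}}

```text
time: 46.93
eef_pos: [485.4, 404.0, 53.0]
ee_rot: [0.0, 0.707, 0.707, 0.0]
force: [-0.7, -0.4, -8.6]
opening: 13.6
```

{"method": "carry_out", "body": {
  "motion": [
    [[0,0,0.7],0],
    [[0,0,1.4],0],
    [[0,0,2],0],
    [[0,0,2],0]
  ]
}}

```text
time: 47.27
eef_pos: [485.6, 403.9, 51.0]
ee_rot: [0.0, 0.707, 0.707, 0.0]
force: [-0.3, -0.8, -5.3]
opening: 14.0
```

{"method": "carry_out", "body": {
  "motion": [
    [[0,0,0.4],0],
    [[0,0,0.8],0],
    [[0,0,0.8],0]
  ]
}}

```text
time: 47.52
eef_pos: [485.5, 403.9, 51.0]
ee_rot: [0.0, 0.707, 0.707, 0.0]
force: [-3.5, -4.2, 3.3]
opening: 13.4
```

{"method": "carry_out", "body": {
  "motion": [
    [[0,0,-0.5],0],
    [[0,0,-0.5],0],
    [[0,0,-0.5],0],
    [[0,0,-0.5],0],
    [[0,0,-0.5],0],
    [[0,0,-0.5],0],
    [[0,0,-0.5],0],
    [[0,0,-0.5],0]
  ],
  "claw": 0.3
}}

```text
time: 48.18
eef_pos: [485.3, 403.9, 50.2]
ee_rot: [0.0, 0.707, 0.707, 0.0]
force: [0.2, -0.5, 0.3]
opening: 60.1
```

{"method": "carry_out", "body": {
  "motion": [
    [[0,0,-8],0],
    [[0,0,-25],0],
    [[0,0,-50],0],
    [[0,0,-80],0],
    [[-10,0,-110],0],
    [[-30,0,-135],0],
    [[-45,0,-145],0],
    [[-50,0,-148],0]
  ]
}}

```text
time: 48.85
eef_pos: [486.9, 353.3, 202.2]
ee_rot: [0.001, 0.707, 0.707, 0.003]
force: [0.7, 1.0, -0.4]
opening: 61.1
```

{"method": "carry_out", "body": {
  "motion": [
    [[-25,0,0],0],
    [[-60,0,0],0],
    [[-95,0,0],0],
    [[-125,0,0],0],
    [[-145,0,0],0],
    [[-152,0,0],0],
    [[-152,0,0],0],
    [[-152,0,0],0]
  ]
}}

```text
time: 49.52
eef_pos: [485.2, 202.4, 198.0]
ee_rot: [-0.0, 0.707, 0.707, -0.0]
force: [-0.5, 0.3, -1.1]
opening: 61.0
```

```bash
python3 - <<'E'
from h import *
T=get_image("top");save(T,"fin.png",(100,90,460,320),2.2)
S=get_image("side");save(S,"fin2.png",None,1.4)
p=get_image("wrist");save(p,"fin3.png")
s=read_state();print(s["eef_pos"],s["force"],s["time"])
for n,z in(("mould",4),("mould_handle",70),("drain_mat",0),("scraper",4),("mallet",4),("tool_mat",0),("wax0",8)):
  for q in(T,S):
    print(n,[(round(d["p"],2),np.round(d["xy"]).tolist(),ray(q,d["xy"],z)[:2].round(1).tolist()) for d in place_of(q,n)[:4]])
E
```

```text
[485.1349669  203.00958753 198.10282526] [-0.11861524 -0.56268612  1.10758255] 49.6667
mould []
mould [(0.63, [188.0, 339.0], [484.8, 402.8])]
mould_handle [(0.84, [137.0, 215.0], [486.7, 412.0])]
mould_handle [(0.72, [185.0, 330.0], [475.9, 403.3]), (0.56, [189.0, 338.0], [453.1, 412.5])]
drain_mat []
drain_mat [(0.94, [188.0, 341.0], [483.4, 405.8])]
scraper [(0.62, [392.0, 212.0], [495.5, -355.5])]
scraper []
mallet [(0.84, [415.0, 285.0], [269.4, -423.5]), (0.7, [408.0, 240.0], [406.1, -403.5])]
mallet [(0.62, [141.0, 286.0], [704.6, 375.1]), (0.59, [396.0, 212.0], [269.1, -318.2]), (0.44, [413.0, 198.0], [252.7, -409.9])]
tool_mat [(0.91, [403.0, 219.0], [472.8, -389.5])]
tool_mat []
wax0 [(0.67, [211.0, 265.0], [333.0, 205.8]), (0.5, [324.0, 202.0], [525.4, -142.4]), (0.49, [334.0, 210.0], [502.6, -173.1]), (0.42, [325.0, 181.0], [590.5, -146.4])]
wax0 [(0.41, [312.0, 201.0], [509.6, -187.3])]
```

View pics/fin.png

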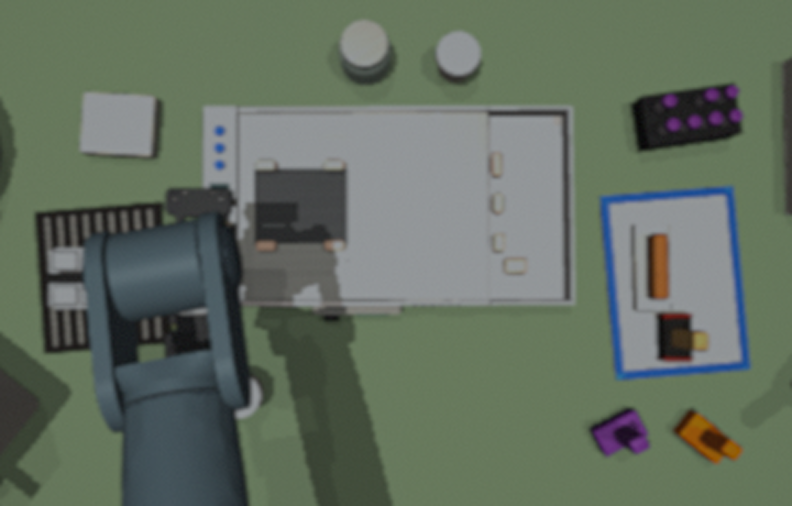

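View pics/fin2.png

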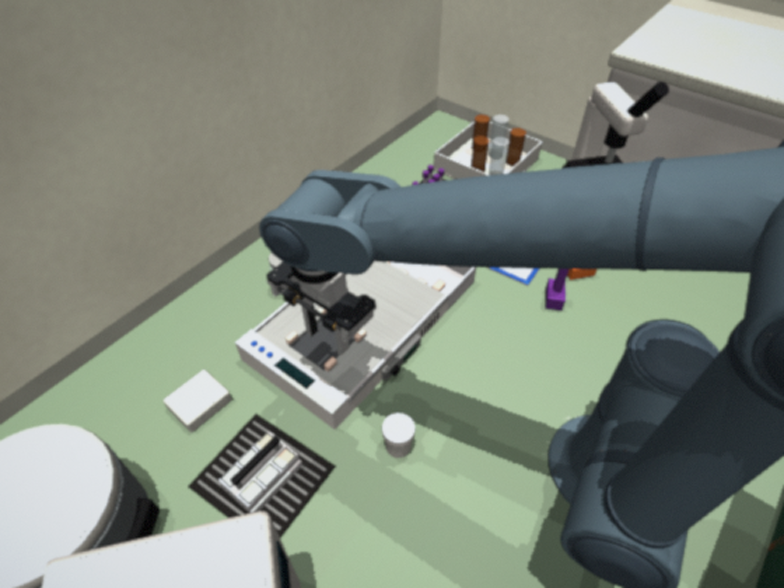

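```bash
python3 - <<'E'
from h import *
print(read_state()["joint_velocities"].round(3));print(finish_job())
E
```

```text
[-0.     0.001  0.001  0.001  0.     0.   ]
the job is handed in; nothing more can be done
None
```

I finished the job and handed it in at about 50 s on the clock; no verdict was reported.

**What I did:** I tapped the mould near, far, near, far with the mallet, and the highest force I read was about 15 N. I eased the mould to mid-pocket, lifted it out and stood it on the drain mat. Two sweeps with the scraper put all four wax bits in the trough.

**Last checks:**
- **Mould:** it stands upright on the drain mat. The gripper released it at (485, 404), where the mat's centre is about (485, 404), and the side camera agrees to about 3 mm.
- **Wax:** all four bits show in the trough and the deck is clear.
- **Tools:** the mallet is upright on the tool mat at about (400, -391). The scraper is upright at about (498, -364), inside the limits.
- **Bystanders:** the pots, jar, slide box and tube rack look unmoved by eye; I did not measure them.

**What disagreed:**
- The scraper ended about 40 mm from where I set it down. I took this for the announced knock and left it there, as it was still within the mat limits.
- In the last pictures the detector missed some things or gave false hits, such as a pot taken for wax, so I relied on the pictures for those.
- I never read the seam values directly. I judged them from the images and from the mould lifting freely.

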